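# Tip the slotted holder over the setting plate's edge and rack the template

## Robot

A 6-joint arm with a two-finger parallel gripper is mounted at the origin on the work surface. World frame = base frame: x ahead of the robot, y to its left, z up, the work surface at z = 0. Lengths are in m, angles in degrees, forces in N, time in s.
With the tool pointing down it reaches from about 0.375 to 0.9 m from the base axis. Payload 3.1 kg.
Tool frame: the origin (TCP) lies at the very end of the fingers, on their centre line; the grasp point (between the pads) lies 19 mm behind it; z points along the fingers, y is the direction in which the jaws open and shut (so a half turn about z gives the same grasp; the last joint's range is limited). The gripper opens to 87 mm and grips with 3 to 60 N. Pads are 19 mm wide; open, the fingers measure 117 mm over their backs; the gripper's body (75 mm by 190 mm) begins 51 mm behind the grasp point.
Start: joints at [66.95, 30.224, 82.088, -0, 67.689, -10.227], TCP at [0.139, 0.609, 0.223] pointing down, gripper open.
Joint ranges: [-176.69, 176.69], [-43.24, 126.21], [12.49, 139.97], [-82, 262], [0, 151.66], [-163.58, 163.58]. Speed limits (degrees/s): [159.86, 159.86, 180, 180, 180, 180].

## Interface

Orientations are given as a 3x3 rotation matrix whose columns are the frame's x, y, z axes.
In Python, from rig import read_state, capture, hand_in gives the robot as it stands. The module is installed in compiled form; this text tells all that it offers.
- The arm moves only by the tool send_rows, never from a script. Its argument "moves" is one flat list of numbers, 7 for each row, row after row: the turn, a rotation vector about the world's x, y, z in degrees, then the shift along the world's x, y, z in cm, then the gripper's target within -1 to 1 (fully open at 1, half-way at 0, shut at -1). In form: [rx, ry, rz, tx, ty, tz, hand, rx, ry, rz, tx, ty, tz, hand, ...]. A call has 1 to 20 rows; each row shifts and turns the commanded pose from where the row before left it; what a row does not reach is not made up. A row lasts 1/10 s, in which the tool goes at most 50 mm and 8.59 degrees, less where a joint would pass 70% of its speed; a pose out of reach is approached as far as the arm can. A call with a gripper value outside its range is refused whole. The fingers move at their own pace and stop on an object; the grip force is fixed at half the most. Time passes only in rows, so rows that do not move let the fingers close. It gives the time, the measured TCP pose, the force and the opening at its end, in the units of the state.
- read_state(): the state, without advancing time (a new reading comes with each control period).
- capture(name): name is "scene" or "top" or "wrist"; returns a dict with "pixels" (420x560x3 uint8, red, green, blue), "vertical_fov" (degrees; the focal length in pixels is half the picture's height over the tangent of half this angle, whatever the lens; pixels are square), "cx", "cy" (the principal point, pixels), "rvec" (rotation vector, rad) and "tvec" (3), from world to camera coordinates, as OpenCV has them. Camera axes: x right, y down, z forward; pixel columns grow to the right and rows downward; lengths in m; the calibration is good to about 2 mm. A picture is of the moment at which its call begins. There is no depth.
- hand_in(): hands the job in, once; it reports no verdict.
The state is a dict: "time_s": time; "joint_positions": joint angles; "qvel": joint speeds; "tau": joint torques, N m; "position": TCP position; "tcp_rot": TCP orientation; "force": force on the tool from outside, world axes, zero at the start; "moment": the same for the moment, N m; "opening": opening from 0.0 (shut) to 1.0 (fully open).
Only numpy, scipy, OpenCV 4.12 (cv2) and the standard library are available. Lean on these libraries where they do the work, as an engineer would, in place of code of your own. Each camera call takes 0.05 s, during which the arm holds its last target.

## Task

The slotted plastic holder block stands on end beside the steel setting plate. Slide it upright until it sits flush and square against the plate's edge, then tip it over that edge so that it lies flat and square on the plate, slot upward. Take the flat template out of its parking stand, slide it edgewise down into the slot until it bottoms, roughly centred along the slot, and let go; go gently, never ramming block or template (3 kg of push is plenty), and leave the loose hardware alone.

Things in the scene. Friction and masses are not known exactly. Their poses are not given: they have to be found in the camera images.
- plate: Fixed bare steel setting plate, 150 (x) by 240 (y) by 12 mm thick, lying on the counter; origin at the centre of its underside. The edge that faces the block (its own x = -75 mm, a straight upright face 12 mm high) is the fence. Its x axis points from that edge across the plate, roughly to the robot's left; its position and yaw vary.
- fence (a point): Middle of the top of the plate's edge that faces the block, 12 mm above the counter; axes as the plate's.
- block: Loose off-white plastic block, 0.45 to 0.85 kg, standing on end 15 to 40 mm beside the plate's edge, turned up to 9 degrees from it. 76 (x) by 80 (y) by 125 mm (z, up at first); origin at the centre of its foot end. +x face towards the plate, slotted -x face away from it. Tipped over, x points down, z across the plate, and the foot end overhangs the edge a little.
- stand: Fixed parking stand: steel foot 110 by 90 by 8 mm with two wooden cheeks (100 mm long, tops 32 mm above the counter) that leave an 8 mm slot along its x axis. Origin at the centre of its underside. To the left or to the right of the plate.
- template_center (a point): Centre (half-way up) of the loose aluminium template, 0.14 kg, standing on edge in the stand's slot, its underside 8 mm above the counter. Flat plate 5 mm thick (y): lower part 130 mm long (x) and 50 mm high, with a middle tab on top, 60 mm long and 25 mm high, as the grip; 75 mm high in all (z). The same either way round.
- bolt: Loose stainless hub bolt standing on its head, 90 mm tall, on the mat; leave alone. Origin under its centre.
- nut: Loose brass castle nut, 42 mm across, 38 mm tall, on the mat; leave alone. Origin under its centre.
- adapter: Loose black torque adapter, 48 mm diameter, 68 mm tall, on the mat; leave alone. Origin under its centre.
- cap: Loose red plastic thread protector cap, 42 mm diameter, 45 mm tall, on the mat; leave alone. Origin under its centre.
- mat: Fixed black rubber mat 190 by 150 by 4 mm under the loose hardware, on the other side of the plate from the stand; origin at the centre of its underside.
- template: The same template as template_center, with its origin at the centre of its underside.
- slot (a point): Middle of the floor of the block's slot, axes as the block's (in the block at x -8, z 62.5 mm). The slot runs all 125 mm along z in the -x face at y = 0: 8 mm wide, 30 mm deep, mouth flared at 45 degrees to 16 mm. With the block tipped over, its floor is 58 and its mouth 88 mm above the counter, opening upward.
Things that resemble listed ones, but are neither listed nor needed, are in the scene too. Of the things like the block, leave any that is purple; of the rest the larger one is meant. Of the things shaped like the template, the aluminium one is meant.

How it is judged (in metres and radians):
On the way, in this order (a step that is already met when the one before it is completed fails the run):
1. the block stands upright, flush (within 5 mm) and square (within 3 degrees) against the plate's edge (x of block in the frame of plate above -0.118 m and angle between block's own z axis and vertical below 0.06 rad and angle between the y axis of block and the y axis of plate, either way round below 0.05 rad), for 0.1 s.
2. the block lies on its side on the plate, slot up, square to the edge, the template still in its stand (angle between block's own x axis and vertical above 3.06 rad and x of block in the frame of plate between -0.125 and -0.02 m and angle between the y axis of block and the y axis of plate, either way round below 0.06 rad and distance between template_center and stand below 0.06 m), for 0.3 s.
At the end, for the whole second after the job is handed in: Block flat on the plate on its +x face (4 deg), slot up, square to the edge within 3 deg, foot end at most 50 mm short of or 55 mm past the edge; template in the slot, on its floor within 4 mm, centred along it within 25 mm; all at rest (angle between block's own x axis and vertical above 3.06 rad and x of block in the frame of plate between -0.125 and -0.02 m and angle between the y axis of block and the y axis of plate, either way round below 0.06 rad and x of template_center in the frame of block above -0.0495 m and y of template_center in the frame of block between -0.008 and 0.008 m and z of template_center in the frame of block between 0.0375 and 0.0875 m and angle between the z axis of template_center and the x axis of block, either way round below 0.17 rad and linear speed of each of block, template below 0.02 m/s); the robot touches nothing.
It fails at once if a piece of the loose hardware is moved by more than 25 mm (distance of any of bolt, nut, adapter, cap from where it was at the start of the episode above 0.025 m).
It fails at once if the fingers press on the block with more than 50 N (contact force between the fingers and block above 50 N).
It fails at once if the template is pressed on the block with more than 50 N (contact force between template and block above 50 N).
It also fails if it takes over 51 s, if anything falls off the work surface, if the arm or the gripper's body presses on something with over 40 N, if the wrist force passes 120 N, or if a joint passes its speed limit or range.

## Working session

There is one attempt and no reset: what is moved stays moved. The work goes in short steps, Python scripts to look and compute and a tool call to move; the robot and the scene stay as the last step left them, time stands still between calls to the robot, and variables do not carry over. Pictures are saved under pics/ and viewed, and the job is handed in when it is done.

Besides the shell and the picture viewer there is one more tool, called in YAML: its name, and indented under it one key for each argument. send_rows: Moves the arm, as the interface text tells. Its arguments: {"type":"object","properties":{"moves":{"type":"array","items":{"type":"number"}}},"required":["moves"]}

```bash
mkdir -p pics; cat > h.py <<'E'
import numpy as np, cv2, json, pickle
from rig import read_state, capture, hand_in
def cap(n,tag):
    c=capture(n); cv2.imwrite(f'pics/{tag}.png',cv2.cvtColor(c['pixels'],cv2.COLOR_RGB2BGR)); pickle.dump(c,open(f'pics/{tag}.pkl','wb')); return c
def load(tag): return pickle.load(open(f'pics/{tag}.pkl','rb'))
def K(c):
    f=210/np.tan(np.radians(c['vertical_fov'])/2); return np.array([[f,0,c['cx']],[0,f,c['cy']],[0,0,1]])
def RT(c): return cv2.Rodrigues(np.array(c['rvec'],float))[0],np.array(c['tvec'],float).ravel()
def onz(c,uv,z):
    R,t=RT(c); uv=np.atleast_2d(uv).astype(float)
    d=(np.linalg.inv(K(c))@np.c_[uv,np.ones(len(uv))].T).T@R
    o=-R.T@t
    return o+d*((z-o[2])/d[:,2])[:,None]
def proj(c,P):
    return cv2.projectPoints(np.atleast_2d(P).astype(float),np.array(c['rvec'],float),np.array(c['tvec'],float),K(c),None)[0].reshape(-1,2)
E
python3 - <<'E'
from h import *
for n in ['scene','top','wrist']:
    c=cap(n,n+'0'); R,t=RT(c); print(n,c['vertical_fov'],c['cx'],c['cy'],-R.T@t)
s=read_state(); print(s['time_s'],s['position'],s['tcp_rot'],s['force'],s['opening'])
E
```

```text
scene 55.40752013736812 283.54784908605836 207.12726450432885 [0.93952062 0.65899912 0.64649761]
top 52.61740173043327 284.998078514043 214.23260294018354 [ 0.45704813 -0.05274181  1.05670476]
wrist 63.059291929095394 281.7745138187547 207.77893412546834 [0.06682374 0.62641808 0.3836128 ]
0.15 [0.13846248 0.60889804 0.22179613] [[-9.75062372e-01  2.21930151e-01 -6.14827079e-04]
 [ 2.21930855e-01  9.75061178e-01 -1.54728029e-03]
 [ 2.56105867e-04 -1.64514389e-03 -9.99998614e-01]] [ 0.40594976  0.50060652 -0.30299384] 1.0008493661661737
```

View pics/scene0.png

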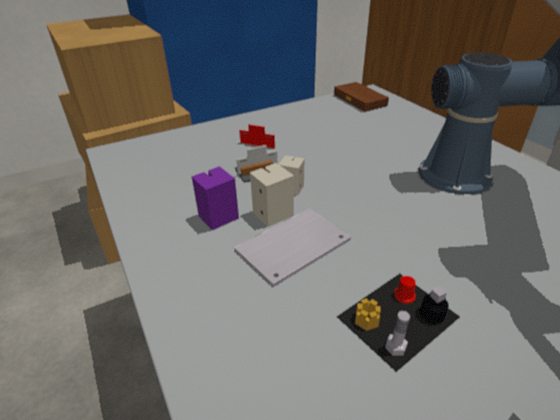

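View pics/top0.png

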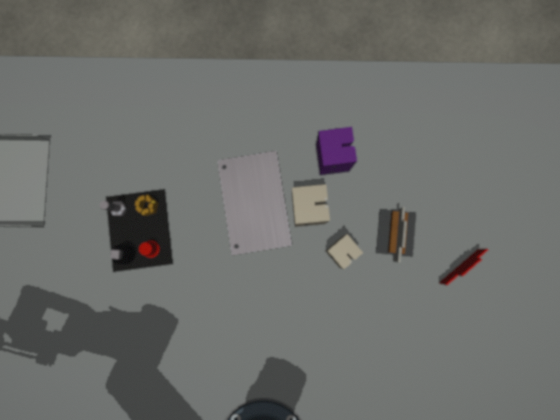

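View pics/wrist0.png

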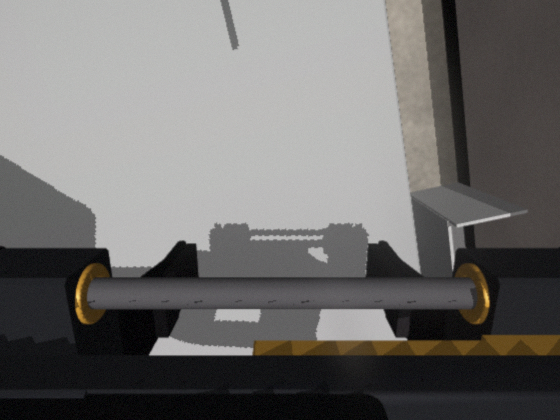

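In the scene view the off-white block is at (272,195), with a smaller one at (291,175) and a purple one at (215,198). The aluminium template is in its stand at (257,160), and the red lookalike is at (257,137). In the top view:
- **Blocks:** large off-white (311,204), small off-white (345,250), purple (337,150). I choose the one at (311,204).
- **Templates:** in the stand (402,232), red (463,266). I choose the one in the stand.
- **Plate:** (255,203).

Next is a close crop to check this.

```bash
python3 - <<'E'
from h import *
a=cv2.imread('pics/top0.png')[120:290,205:425]; cv2.imwrite('pics/crop0.png',cv2.resize(a,None,fx=3.6,fy=3.5,interpolation=cv2.INTER_CUBIC))
a=cv2.imread('pics/scene0.png')[110:290,180:360]; cv2.imwrite('pics/crop1.png',cv2.resize(a,(600,600),interpolation=cv2.INTER_CUBIC))
c=load('top0')
for uv in [(219,161),(276,153),(291,247),(233,254)]: print(uv,onz(c,uv,.012))
for uv in [(292,185),(326,183),(329,223),(294,225)]: print(uv,onz(c,uv,.125))
E
```

```text
(219, 161) [[0.68114967 0.12433199 0.012     ]]
(276, 153) [[ 0.70383173 -0.01779945  0.012     ]]
(291, 247) [[ 0.4700135  -0.05929777  0.012     ]]
(233, 254) [[0.45033194 0.08255214 0.012     ]]
(292, 185) [[ 0.6056145  -0.05848292  0.125     ]]
(326, 183) [[ 0.61136987 -0.13371272  0.125     ]]
(329, 223) [[ 0.52268207 -0.14114972  0.125     ]]
(294, 225) [[ 0.51691983 -0.06436168  0.125     ]]
```

View pics/crop0.png

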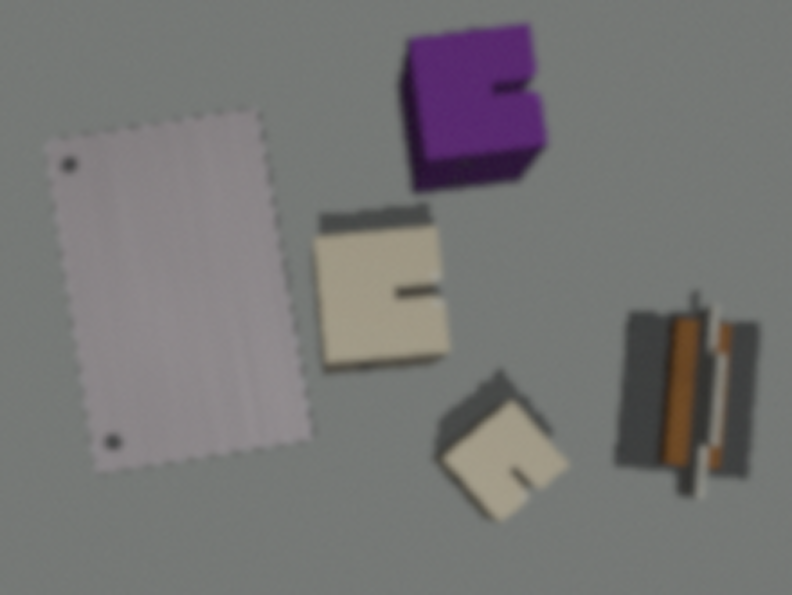

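View pics/crop1.png

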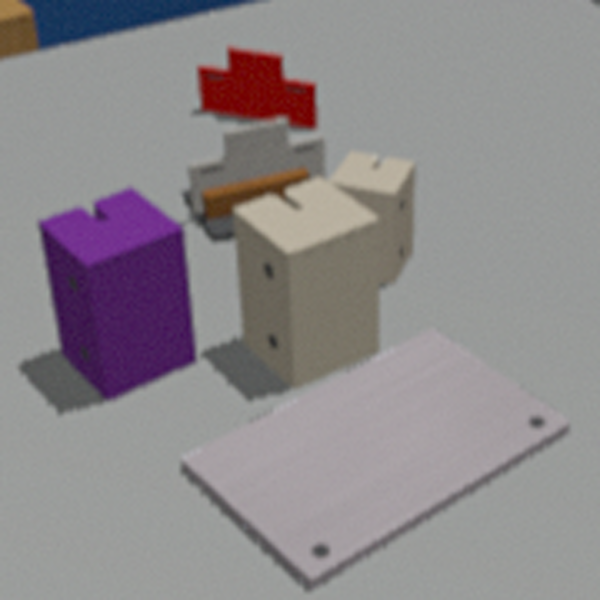

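The crop confirms the choice. The large off-white block has its slot facing away from the plate, and the grey template sits between the brown cheeks. Now I'll measure both from masks.

```bash
cat >> h.py <<'E'
def rect(mask,c,z,near=None,eps=1.5):
    # largest contour near pixel -> world minAreaRect of the contour at height z
    cs,_=cv2.findContours(mask.astype(np.uint8),cv2.RETR_EXTERNAL,cv2.CHAIN_APPROX_NONE)
    cs=[k for k in cs if cv2.contourArea(k)>60 and (near is None or cv2.pointPolygonTest(k,near,True)>-8)]
    k=max(cs,key=cv2.contourArea).reshape(-1,2)
    P=onz(c,k,z)[:,:2]
    r=cv2.minAreaRect((P*1000).astype(np.float32)); return k,P,r
E
python3 - <<'E'
from h import *
c=load('top0'); im=c['pixels'].astype(int); hsv=cv2.cvtColor(c['pixels'],cv2.COLOR_RGB2HSV)
for uv in [(255,203),(311,195),(345,245),(300,270),(394,232),(408,235),(405,232),(390,250),(285,170),(402,232),(322,227)]: print(uv,im[uv[1],uv[0]],hsv[uv[1],uv[0]])
pl=(im[...,0]-im[...,1]>3)&(im.sum(2)>330)&(abs(im[...,0]-im[...,2])<20)
bl=(im[...,0]-im[...,2]>25)&(im.sum(2)>430)
for n,m,z,q in [('plate',pl,.012,(255,203)),('block',bl,.125,(308,195)),('small',bl,.09,(342,248))]:
    m=cv2.morphologyEx(m.astype(np.uint8),cv2.MORPH_OPEN,np.ones((3,3)))
    k,P,r=rect(m,c,z,q); print(n,k.min(0),k.max(0),r); print(cv2.boxPoints(r))
E
```

```text
(255, 203) [139 134 137] [162   9 139]
(311, 195) [158 151 133] [ 22  40 158]
(345, 245) [161 155 136] [ 23  40 161]
(300, 270) [117 121 118] [ 68   8 121]
(394, 232) [109  74  38] [ 15 166 109]
(408, 235) [64 64 63] [30  4 64]
(405, 232) [122 115 104] [ 18  38 122]
(390, 250) [90 61 34] [ 14 159  90]
(285, 170) [117 120 118] [ 70   6 120]
(402, 232) [72 71 68] [23 14 72]
(322, 227) [118 121 119] [ 70   6 121]
plate [220 153] [289 253] ((579.36962890625, 34.61083984375), (235.460205078125, 144.25538635253906), 10.526795387268066)
[[450.4436    84.01585 ]
 [476.79834  -57.811653]
 [708.29565  -14.794167]
 [681.9409   127.03333 ]]
block [311 188] [324 198] ((589.6222534179688, -115.3231430053711), (30.253042221069336, 18.806934356689453), 70.23401641845703)
[[ 575.65735  -126.37837 ]
 [ 593.3562   -132.7385  ]
 [ 603.58716  -104.267914]
 [ 585.8883    -97.90779 ]]
small [335 246] [347 254] ((464.3285217285156, -172.2366943359375), (18.06308937072754, 27.17466163635254), 1.036712884902954)
[[ 455.0526  -158.81499]
 [ 455.5443  -185.98521]
 [ 473.60443 -185.6584 ]
 [ 473.11273 -158.48817]]
```

```bash
cat >> h.py <<'E'
def edge(c,p0,p1,z,half=4,n=40,chan=None,f0=.1,f1=.9):
    """subpixel: sample profiles across pixel line p0-p1, find the strongest step; fit line; return world pts on line ends"""
    g=c['pixels'].astype(np.float32); g=g.mean(2) if chan is None else (g@np.array(chan,np.float32)); g=cv2.GaussianBlur(g,(0,0),.7)
    p0,p1=np.array(p0,float),np.array(p1,float); d=(p1-p0)/np.linalg.norm(p1-p0); nn=np.array([-d[1],d[0]])
    s=np.arange(-half,half+.01,.1); pts=[]
    for a in np.linspace(f0,f1,n):
        q=p0+a*(p1-p0)+s[:,None]*nn
        v=cv2.remap(g,q[:,0].astype(np.float32),q[:,1].astype(np.float32),cv2.INTER_LINEAR).ravel()
        v=np.gradient(v); w=abs(cv2.GaussianBlur(v.reshape(-1,1),(1,9),2).ravel()); i=w.argmax()
        pts.append(q[i])
    pts=np.array(pts,np.float32)
    vx,vy,x,y=cv2.fitLine(pts,cv2.DIST_HUBER,0,.01,.01).ravel()
    L=np.array([x,y]);D=np.array([vx,vy]); res=np.median(abs((pts-L)@np.array([-vy,vx])))
    e=[L+D*((p-L)@D) for p in (p0,p1)]
    W=onz(c,e,z); dd=W[1]-W[0]
    return W,np.degrees(np.arctan2(dd[1],dd[0])),res
E
python3 - <<'E'
from h import *
c=load('top0')
ch=[1,-.5,-.5]
print('fence',edge(c,(277,153),(290,247),.012,chan=[2,-1.8,0]))
print('fence i',edge(c,(277,153),(290,247),.012))
print('far',edge(c,(219,161),(233,254),.012))
print('top',edge(c,(219,161),(277,153),.012)); print('bot',edge(c,(233,254),(290,247),.012))
print('B front',edge(c,(292,185),(294,225),.125,chan=[1,0,-1]))
print('B back',edge(c,(326,183),(329,223),.125,f0=.05,f1=.35,chan=[1,0,-1]),edge(c,(326,183),(329,223),.125,f0=.6,f1=.9,chan=[1,0,-1]))
print('B far',edge(c,(292,185),(326,183),.125,chan=[1,0,-1]))
print('B near',edge(c,(294,223),(329,221),.125,chan=[1,0,-1]))
E
```

```text
fence (array([[ 0.7036138 , -0.01888517,  0.012     ],
       [ 0.47072166, -0.06099896,  0.012     ]]), np.float64(-169.7499932663259), np.float32(0.19652328))
fence i (array([[ 0.70331132, -0.01726081,  0.012     ],
       [ 0.47050958, -0.05979964,  0.012     ]]), np.float64(-169.64483744590763), np.float32(0.20854636))
far (array([[0.6803318 , 0.12910637, 0.012     ],
       [0.44958374, 0.0869548 , 0.012     ]]), np.float64(-169.6477198798879), np.float32(0.4011832))
top (array([[ 0.68346278,  0.12478775,  0.012     ],
       [ 0.71031404, -0.01911462,  0.012     ]]), np.float64(-79.43052255264861), np.float32(0.20018068))
bot (array([[ 0.44932166,  0.08236028,  0.012     ],
       [ 0.47390767, -0.05614708,  0.012     ]]), np.float64(-79.93444648012967), np.float32(0.2131632))
B front (array([[ 0.60534558, -0.0560223 ,  0.125     ],
       [ 0.51704474, -0.06550508,  0.125     ]]), np.float64(-173.8704015811743), np.float32(0.21770106))
B back (array([[ 0.61135397, -0.13358918,  0.125     ],
       [ 0.52305964, -0.14408843,  0.125     ]]), np.float64(-173.21868636222857), np.float32(0.15884292)) (array([[ 0.61120892, -0.13252186,  0.125     ],
       [ 0.5230094 , -0.14357648,  0.125     ]]), np.float64(-172.85600038400102), np.float32(0.15002066))
B far (array([[ 0.60173994, -0.05889581,  0.125     ],
       [ 0.60988764, -0.13385993,  0.125     ]]), np.float64(-83.79698953567936), np.float32(0.26585138))
B near (array([[ 0.51658529, -0.06494252,  0.125     ],
       [ 0.52722042, -0.14109276,  0.125     ]]), np.float64(-82.04950626980059), np.float32(0.32637703))
```

```bash
python3 - <<'E'
from h import *
c=load('top0'); s=load('scene0')
def tri(a,b):
    # triangulate top pixel a and scene pixel b
    Ps=[K(q)@np.c_[RT(q)[0],RT(q)[1]] for q in (c,s)]
    X=cv2.triangulatePoints(*Ps,np.array(a,float).reshape(2,1),np.array(b,float).reshape(2,1)).ravel();X=X[:3]/X[3]
    e=[np.linalg.norm(proj(q,X)[0]-p) for q,p in ((c,a),(s,b))]; return X.round(4),np.round(e,1)
f=lambda x,y:(205+x/3.6,120+y/3.5); g=lambda x,y:(180+x*.3,110+y*.3)
print('small',tri(f(440,458),g(413,163)),tri(f(511,402),g(395,201)),tri(f(500,522),g(348,155)))
print('big',tri(f(437,225),g(236,211)),tri(f(316,237),g(293,252)),tri(f(326,362),g(378,216)))
print('purple',tri(f(410,40),g(92,262)),tri(f(428,158),g(181,229)),tri(f(545,146),g(131,189)))
print('tmpl tab',tri(f(713,350),g(225,133)),tri(f(713,447),g(287,121)))
for uv in [(440,458),(511,402),(571,463),(500,522)]: print(onz(c,f(*uv),.09)[0].round(3))
for uv in [(410,40),(530,25),(545,146),(428,158)]: print('p',onz(c,f(*uv),.125)[0].round(3))
print('stand foot');
for uv in [(628,312),(760,323),(748,478),(615,465)]: print(onz(c,f(*uv),.008)[0].round(3))
for uv in [(708,304),(720,306),(707,448),(694,498),(705,498),(713,350),(726,352),(710,447),(720,447)]: print('t',uv,onz(c,f(*uv),.083)[0].round(3),onz(c,f(*uv),.058)[0].round(3))
E
```

```text
small (array([ 0.4567, -0.135 ,  0.1196]), array([2.7, 2.6])) (array([ 0.4779, -0.1721,  0.0758]), array([11.4, 11. ])) (array([ 0.4442, -0.1914,  0.0947]), array([11.6, 10.3]))
big (array([ 0.6072, -0.1339,  0.1216]), array([0.9, 0.9])) (array([ 0.5976, -0.0591,  0.1244]), array([1.1, 1.1])) (array([ 0.5202, -0.0676,  0.1255]), array([0.1, 0.1]))
purple (array([ 0.7263, -0.116 ,  0.1258]), array([0.6, 0.7])) (array([ 0.6518, -0.1288,  0.1223]), array([0.1, 0.1])) (array([ 0.6616, -0.2016,  0.1216]), array([0.2, 0.2]))
tmpl tab (array([ 0.5348, -0.3142,  0.0836]), array([0.4, 0.3])) (array([ 0.4721, -0.3157,  0.078 ]), array([0.1, 0.1]))
[ 0.462 -0.141  0.09 ]
[ 0.499 -0.185  0.09 ]
[ 0.46  -0.223  0.09 ]
[ 0.421 -0.179  0.09 ]
p [ 0.728 -0.117  0.125]
p [ 0.739 -0.191  0.125]
p [ 0.66  -0.201  0.125]
p [ 0.651 -0.129  0.125]
stand foot
[ 0.568 -0.277  0.008]
[ 0.561 -0.367  0.008]
[ 0.452 -0.358  0.008]
[ 0.459 -0.268  0.008]
t (708, 304) [ 0.566 -0.312  0.083] [ 0.569 -0.318  0.058]
t (720, 306) [ 0.565 -0.319  0.083] [ 0.567 -0.326  0.058]
t (707, 448) [ 0.471 -0.311  0.083] [ 0.472 -0.317  0.058]
t (694, 498) [ 0.439 -0.302  0.083] [ 0.438 -0.309  0.058]
t (705, 498) [ 0.439 -0.309  0.083] [ 0.439 -0.316  0.058]
t (713, 350) [ 0.536 -0.315  0.083] [ 0.538 -0.322  0.058]
t (726, 352) [ 0.534 -0.323  0.083] [ 0.536 -0.33   0.058]
t (710, 447) [ 0.472 -0.312  0.083] [ 0.472 -0.319  0.058]
t (720, 447) [ 0.472 -0.319  0.083] [ 0.473 -0.326  0.058]
```

```bash
python3 - <<'E'
import cv2
a=cv2.imread('pics/top0.png')[195:275,365:445]; cv2.imwrite('pics/crop2.png',cv2.resize(a,(600,600),interpolation=cv2.INTER_CUBIC))
E
```

```text
(no output)
```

View pics/crop2.png

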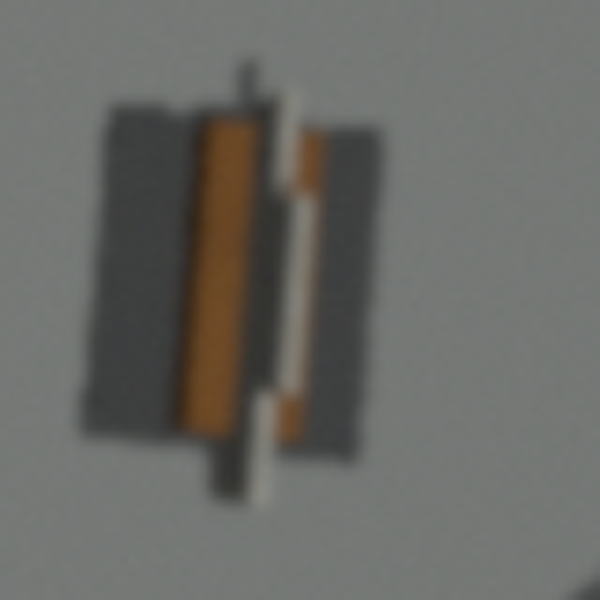

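The block's height triangulates to 0.122–0.125 m and the plate's width to 149 mm, so both agree with the sizes given. The plate is yawed about 10.35° and the block about 6.7°, with a gap of about 18 mm. I'll go above the spot behind the block, with two fingertips across the slot and the tool tilted 15°.

send_rows:
  moves: [0, 0, -6.685, 2.11, -3.865, 0, -0.5, 0, 0, -6.685, 2.11, -3.865, 0, -0.5, 0, 0, -6.685, 2.11, -3.865, 0, -0.5, 0, 0, -6.685, 2.11, -3.865, 0, -0.5, 0, 0, -6.685, 2.11, -3.865, 0, -0.5, 0, 0, -6.685, 2.11, -3.865, 0, -0.5, 0, 0, -6.685, 2.11, -3.865, 0, -0.5, 0, 0, -6.685, 2.11, -3.865, 0, -0.5, 0, 0, -6.685, 2.11, -3.865, 0, -0.5, 0, 0, -6.685, 2.11, -3.865, 0, -0.5, 0, 0, 0, 2.11, -3.865, 0, -0.5, 0, 0, 0, 2.11, -3.865, 0, -0.5, 0, 0, 0, 2.11, -3.865, 0, -0.5, 0, 0, 0, 2.11, -3.865, 0, -0.5, 3.69, 0.675, 0, 2.11, -3.865, 0, -0.5, 3.69, 0.675, 0, 2.11, -3.865, 0, -0.5, 3.69, 0.675, 0, 2.11, -3.865, 0, -0.5, 3.69, 0.675, 0, 2.11, -3.865, 0, -0.5, 0, 0, 0, 2.11, -3.865, 0, -0.5, 0, 0, 0, 2.11, -3.865, 0, -0.5]

```text
time_s: 2.15
position: [0.561, -0.1661, 0.2219]
tcp_rot: [[-0.171, 0.984, -0.047], [0.95, 0.178, 0.255], [0.26, -0.001, -0.966]]
force: [1.0, -0.0, -0.5]
opening: 0.249
```

```bash
python3 - <<'E'
from h import *
cap('scene','s1'); cap('top','t1')
a=np.hstack([cv2.imread('pics/s1.png')[80:330,150:400],cv2.imread('pics/t1.png')[80:330,200:450]]); cv2.imwrite('pics/c1.png',cv2.resize(a,(800,400)))
s=read_state();print(s['position'],s['joint_positions'])
E
```

```text
[ 0.56370134 -0.16990561  0.22171625] [-33.35487722  31.04994494  82.44732202  11.05046601  76.86448237
 -46.90714533]
```

View pics/c1.png

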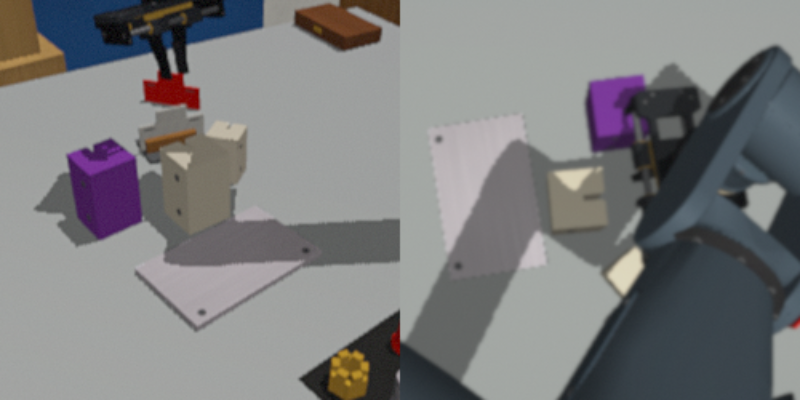

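The gripper (top view) sits behind the large block and clear of the purple one, while the scene view shows the block still upright. I'll descend.

send_rows:
  moves: [0, 0, 0, 0, 0, -3, -0.5, 0, 0, 0, 0, 0, -3, -0.5, 0, 0, 0, 0, 0, -3, -0.5, 0, 0, 0, 0, 0, -3, -0.5, 0, 0, 0, 0, 0, -2, -0.5, 0, 0, 0, 0, 0, -1.2, -0.5, 0, 0, 0, 0, 0, -1, -0.5, 0, 0, 0, 0, 0, 0, -0.5, 0, 0, 0, 0, 0, 0, -0.5]

```text
time_s: 3.15
position: [0.5611, -0.1637, 0.0612]
tcp_rot: [[-0.173, 0.984, -0.046], [0.95, 0.179, 0.254], [0.258, 0.001, -0.966]]
force: [0.4, -0.1, 0.3]
opening: 0.249
```

```bash
python3 - <<'E'
from h import *
cap('scene','s2'); cap('top','t2')
a=np.hstack([cv2.imread('pics/s2.png')[80:330,150:400],cv2.imread('pics/t2.png')[80:330,200:450]]); cv2.imwrite('pics/c2.png',cv2.resize(a,(800,400)))
s=read_state();print(s['position'],s['force'])
E
```

```text
[ 0.5613763  -0.16397595  0.06158056] [ 0.20805061  0.19766413 -0.31954599]
```

View pics/c2.png

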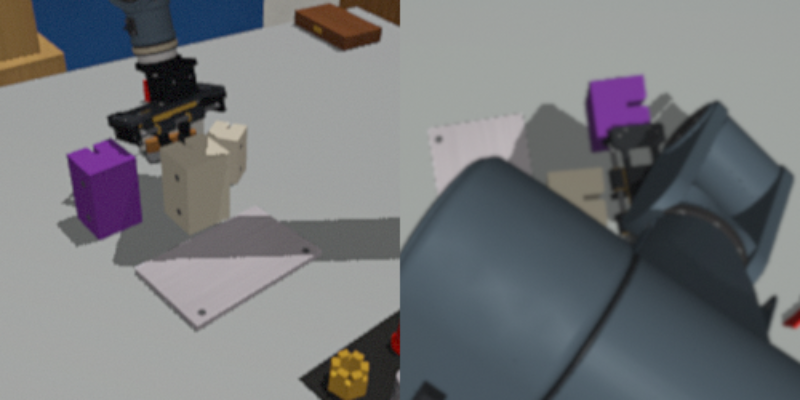

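send_rows:
  moves: [0, 0, 0, -0.036, 0.197, 0, -0.5, 0, 0, 0, -0.036, 0.197, 0, -0.5, 0, 0, 0, -0.036, 0.197, 0, -0.5, 0, 0, 0, -0.036, 0.197, 0, -0.5, 0, 0, 0, -0.036, 0.197, 0, -0.5, 0, 0, 0, -0.036, 0.197, 0, -0.5, 0, 0, 0, -0.036, 0.197, 0, -0.5, 0, 0, 0, -0.036, 0.197, 0, -0.5, 0, 0, 0, -0.036, 0.197, 0, -0.5, 0, 0, 0, -0.036, 0.197, 0, -0.5]

```text
time_s: 4.25
position: [0.558, -0.146, 0.0607]
tcp_rot: [[-0.174, 0.984, -0.044], [0.951, 0.18, 0.251], [0.254, 0.001, -0.967]]
force: [0.0, -4.5, -0.2]
opening: 0.251
```

```bash
cat > look.py <<'E'
import sys
from h import *
tag=sys.argv[1]
cap('scene','s'+tag); cap('top','t'+tag)
a=np.hstack([cv2.imread(f'pics/s{tag}.png')[110:290,180:360],cv2.imread(f'pics/t{tag}.png')[120:300,210:390]]); cv2.imwrite(f'pics/c{tag}.png',cv2.resize(a,(800,400),interpolation=cv2.INTER_CUBIC))
s=read_state();p=np.array(s['position']);print(s['time_s'],p,'n',p[:2]@[-.1797,.9837],'a',p[:2]@[.9837,.1797],np.round(s['force'],1))
E
python3 look.py 3
```

```text
4.35 [ 0.55788789 -0.14556189  0.06079377] n -0.24344168088821982 a 0.5226368496757844 [ 0.6 -4.9  0.8]
```

View pics/c3.png

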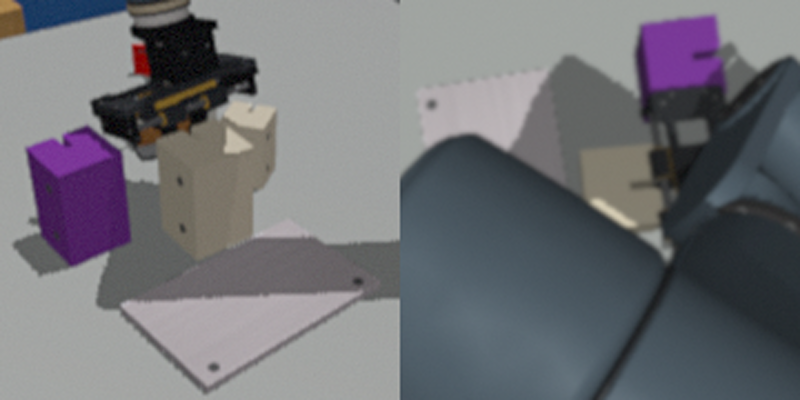

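```bash
python3 - <<'E'
from h import *
a=np.hstack([cv2.resize(cv2.imread(f'pics/s{t}.png')[155:235,240:310],(400,457),interpolation=cv2.INTER_CUBIC) for t in ('0','3')]) if False else None
A=cv2.imread('pics/scene0.png')[155:235,240:320];B=cv2.imread('pics/s3.png')[155:235,240:320]
cv2.imwrite('pics/c3b.png',cv2.resize(np.hstack([A,B]),(800,400),interpolation=cv2.INTER_CUBIC))
E
```

View pics/c3b.png

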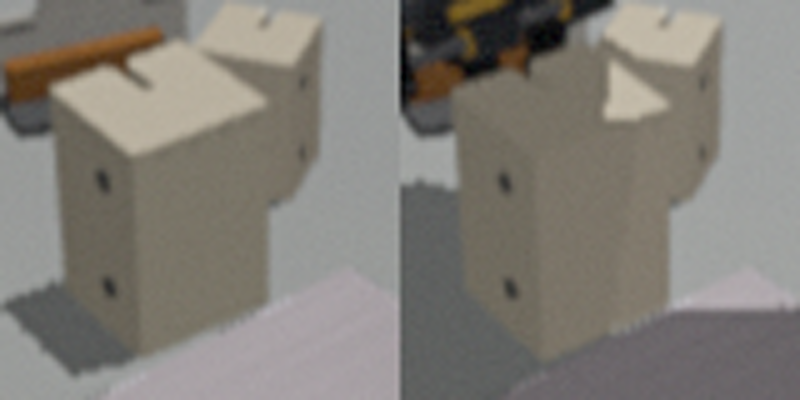

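The block has moved by only a couple of mm (holes at crop (504,182) and (510,288)) and still looks upright, with about 5 N of push. I'll continue.

send_rows:
  moves: [0, 0, 0, -0.027, 0.148, 0, -0.5, 0, 0, 0, -0.027, 0.148, 0, -0.5, 0, 0, 0, -0.027, 0.148, 0, -0.5, 0, 0, 0, -0.027, 0.148, 0, -0.5]

```text
time_s: 4.75
position: [0.557, -0.1397, 0.0608]
tcp_rot: [[-0.173, 0.984, -0.044], [0.951, 0.179, 0.252], [0.255, 0.002, -0.967]]
force: [0.4, -5.5, 1.5]
opening: 0.251
```

```bash
python3 look.py 4; python3 - <<'E'
from h import *
A=cv2.imread('pics/scene0.png')[155:235,240:320];B=cv2.imread('pics/s4.png')[155:235,240:320]
cv2.imwrite('pics/c4b.png',cv2.resize(np.hstack([A,B]),(800,400),interpolation=cv2.INTER_CUBIC))
E
```

```text
4.85 [ 0.55691989 -0.13933629  0.06078464] n -0.2371436139065017 a 0.5228033620196669 [ 0.6 -4.8  1. ]
```

View pics/c4b.png

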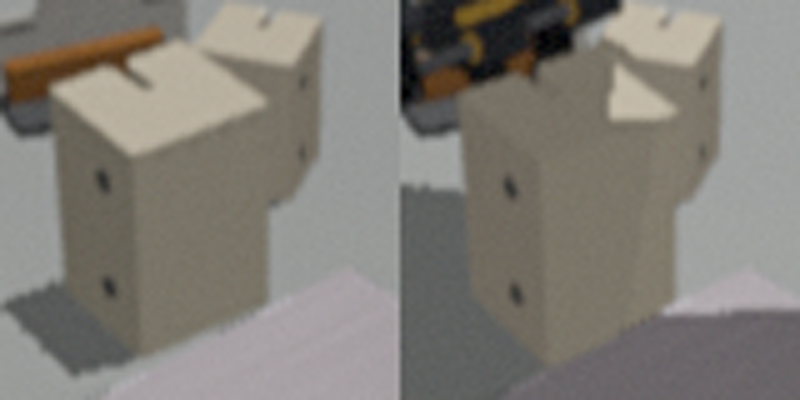

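Both holes moved by the same amount, so the block is sliding and not tipping. I'll carry on towards the fence with smaller steps.

send_rows:
  moves: [0, 0, 0, -0.018, 0.098, 0, -0.5, 0, 0, 0, -0.018, 0.098, 0, -0.5, 0, 0, 0, -0.018, 0.098, 0, -0.5, 0, 0, 0, -0.018, 0.098, 0, -0.5, 0, 0, 0, -0.018, 0.098, 0, -0.5]

```text
time_s: 5.35
position: [0.556, -0.1344, 0.0608]
tcp_rot: [[-0.173, 0.984, -0.044], [0.951, 0.179, 0.252], [0.256, 0.002, -0.967]]
force: [1.0, -5.2, 1.0]
opening: 0.253
```

```bash
python3 look.py 5; python3 - <<'E'
from h import *
A=cv2.imread('pics/s4.png')[155:235,240:320];B=cv2.imread('pics/s5.png')[155:235,240:320]
cv2.imwrite('pics/c5b.png',cv2.resize(np.hstack([A,B]),(800,400),interpolation=cv2.INTER_CUBIC))
E
```

```text
5.45 [ 0.55591567 -0.13414925  0.06074139] n -0.23186066758352455 a 0.5227476265826065 [ 0.6 -4.7  0.7]
```

View pics/c5b.png

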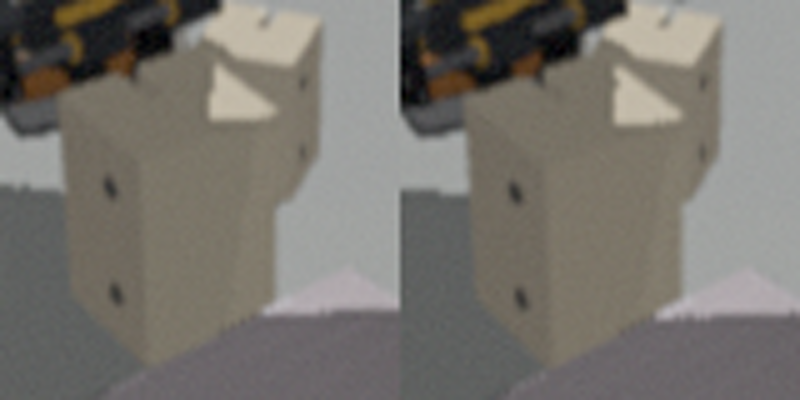

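View pics/c5.png

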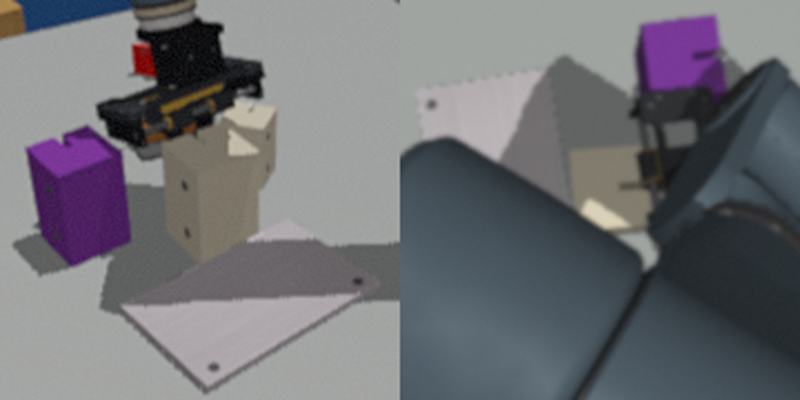

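send_rows:
  moves: [0, 0, 0, -0.011, 0.06, 0, -0.5, 0, 0, 0, -0.011, 0.06, 0, -0.5, 0, 0, 0, -0.011, 0.06, 0, -0.5, 0, 0, 0, -0.011, 0.06, 0, -0.5]

```text
time_s: 5.85
position: [0.5562, -0.1331, 0.0611]
tcp_rot: [[-0.174, 0.984, -0.043], [0.951, 0.179, 0.25], [0.254, 0.003, -0.967]]
force: [0.1, -7.3, 3.4]
opening: 0.251
```

send_rows:
  moves: [0, 0, 0, -0.011, 0.06, 0, -0.5, 0, 0, 0, -0.011, 0.06, 0, -0.5]

```text
time_s: 6.05
position: [0.5566, -0.1326, 0.0614]
tcp_rot: [[-0.174, 0.984, -0.042], [0.952, 0.179, 0.249], [0.252, 0.004, -0.968]]
force: [0.3, -8.5, 4.7]
opening: 0.251
```

```bash
python3 look.py 6; python3 - <<'E'
from h import *
A=cv2.imread('pics/s5.png')[155:235,240:320];B=cv2.imread('pics/s6.png')[155:235,240:320]
cv2.imwrite('pics/c6b.png',cv2.resize(np.hstack([A,B]),(800,400),interpolation=cv2.INTER_CUBIC))
E
```

```text
6.15 [ 0.55659275 -0.1326141   0.06140672] n -0.23047221136513762 a 0.523689529772234 [ 0.2 -9.3  4.3]
```

View pics/c6b.png

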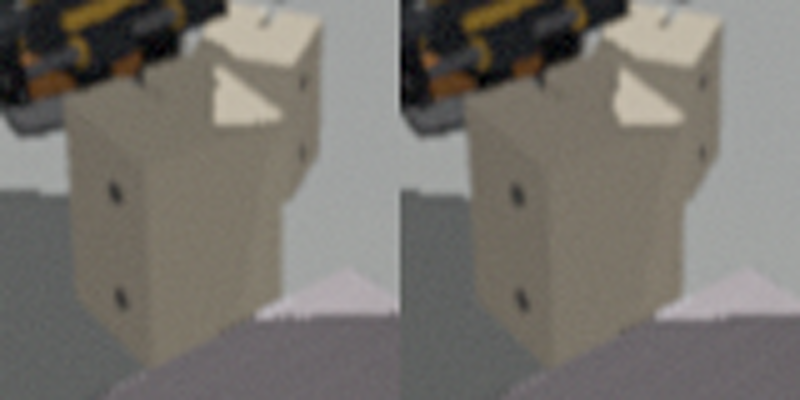

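View pics/t6.png

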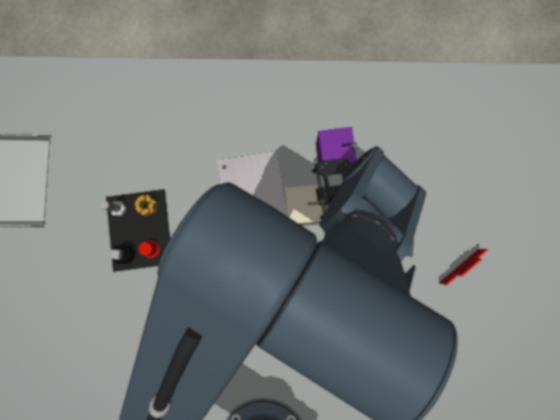

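```bash
python3 - <<'E'
from h import *
c=load('t6')
a=c['pixels'][170:235,265:345]; cv2.imwrite('pics/c6t.png',cv2.resize(cv2.cvtColor(a,cv2.COLOR_RGB2BGR),(800,650),interpolation=cv2.INTER_CUBIC)[:600])
for f in [(.1,.9),(.1,.7)]:
  print('front',edge(c,(286,188),(287.5,216),.125,chan=[1,0,-1],f0=f[0],f1=f[1]))
print('far',edge(c,(287,187),(318,184),.125,chan=[1,0,-1]))
E
```

```text
front (array([[ 0.59837546, -0.04235008,  0.125     ],
       [ 0.53640153, -0.04865608,  0.125     ]]), np.float64(-174.190011285488), np.float32(0.19679135))
front (array([[ 0.59817237, -0.04161213,  0.125     ],
       [ 0.53654459, -0.04997511,  0.125     ]]), np.float64(-172.272090674456), np.float32(0.17172557))
far (array([[ 0.60066013, -0.04751838,  0.125     ],
       [ 0.60854395, -0.11605828,  0.125     ]]), np.float64(-83.43837634394232), np.float32(0.1501582))
```

View pics/c6t.png

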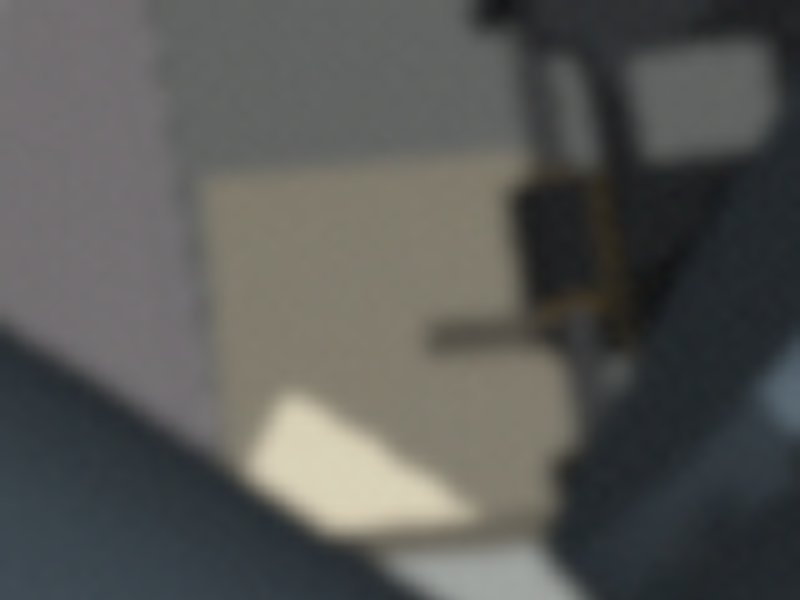

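The measurement shows the block is still turned: the front edge is at about 6.5° against 10.35°, with only the near corner touching the fence. I'll back off, spread the fingers so the far finger pushes on the far side (+20 to +35 mm), and push again slightly lower.

send_rows:
  moves: [0, 0, 0, 0.09, -0.492, 0, -0.5, 0, 0, 0, 0.09, -0.492, 0, 0.7, 0, 0, 0, 0, 0, -0.5, 0.7, 0, 0, 0, 0, 0, 0, 0.7, 0, 0, 0, 0, 0, 0, 0.7, 0, 0, 0, -0.027, 0.148, 0, 0.7, 0, 0, 0, -0.027, 0.148, 0, 0.7, 0, 0, 0, -0.018, 0.098, 0, 0.7, 0, 0, 0, -0.018, 0.098, 0, 0.7]

```text
time_s: 7.05
position: [0.5553, -0.1345, 0.0556]
tcp_rot: [[-0.173, 0.984, -0.046], [0.95, 0.179, 0.254], [0.258, -0.0, -0.966]]
force: [-0.8, -3.3, -1.2]
opening: 0.827
```

```bash
cat >> look.py <<'E'
c=load('t'+tag)
a=c['pixels'][170:235,265:345]; cv2.imwrite(f'pics/z{tag}.png',cv2.resize(cv2.cvtColor(a,cv2.COLOR_RGB2BGR),(738,600),interpolation=cv2.INTER_CUBIC))
E
python3 look.py 7
```

```text
7.15 [ 0.55531645 -0.13434586  0.05563207] n -0.2319463937430094 a 0.5221228418289502 [-0.7 -2.4 -0.2]
```

View pics/z7.png

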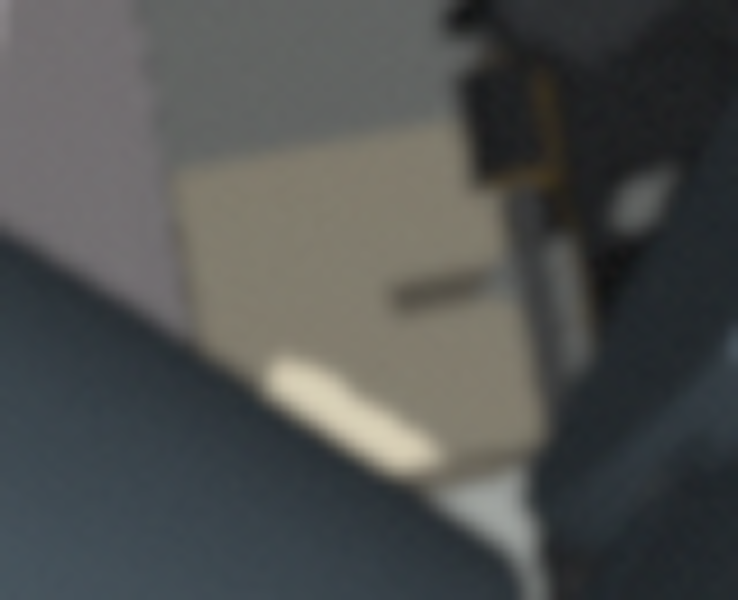

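```bash
cat > ang.py <<'E'
import sys
from h import *
c=load(sys.argv[1]); k=738/80
f=lambda x,y:(265+x/k,170+y/k)
q=[float(v) for v in sys.argv[2:]]
# far edge 4 nums, front edge 4 nums
W,a,r=edge(c,f(*q[:2]),f(*q[2:4]),.125,chan=[1,0,-1]);print('far',W.round(4).tolist(),'yaw',a+90,r)
W,a,r=edge(c,f(*q[4:6]),f(*q[6:8]),.125,chan=[1,0,-1],half=2.5);print('front',W.round(4).tolist(),'yaw',a+180,r,'n',W[:,:2]@[-.1797,.9837])
if len(q)>8:
  W,a,r=edge(c,f(*q[8:10]),f(*q[10:12]),.125,chan=[1,0,-1],half=2.5);print('back',W.round(4).tolist(),'yaw',a+180,r,'n',W[:,:2]@[-.1797,.9837])
E
python3 ang.py t7 180 165 460 122 180 175 200 340 508 220 545 420
# slot direction as check
python3 - <<'E'
from h import *
c=load('t7');k=738/80
f=lambda x,y:(265+x/k,170+y/k)
for P in [(400,302),(480,285)]: print(onz(c,f(*P),.125))
E
```

```text
far [[0.5992, -0.042, 0.125], [0.6121, -0.1088, 0.125]] yaw 10.94370733757819 0.2086987
front [[0.5958, -0.0384, 0.125], [0.5564, -0.0456, 0.125]] yaw 10.291556329497524 0.17031601 n [-0.14483785 -0.14479522]
back [[0.586, -0.1176, 0.125], [0.539, -0.1304, 0.125]] yaw 15.300057096061636 0.34084874 n [-0.22098793 -0.22518596]
[[ 0.56669027 -0.09524088  0.125     ]]
[[ 0.57111525 -0.1143185   0.125     ]]
```

The front edge now reads 10.29° at n = -0.1448, with the fence at -0.1446 and 10.35°, so the block is flush and square. One small confirming press follows, then I'll back off, recentre the fingers and raise them for tipping.

send_rows:
  moves: [0, 0, 0, -0.009, 0.049, 0, 0.7, 0, 0, 0, -0.009, 0.049, 0, 0.7, 0, 0, 0, 0, 0, 0, 0.7]

```text
time_s: 7.45
position: [0.5553, -0.1339, 0.0556]
tcp_rot: [[-0.173, 0.984, -0.046], [0.951, 0.179, 0.254], [0.258, 0.0, -0.966]]
force: [-1.1, -4.0, -0.2]
opening: 0.849
```

```bash
python3 look.py 8; python3 ang.py t8 180 165 460 122 180 175 200 340
```

```text
7.55 [ 0.55535821 -0.13388643  0.05561127] n -0.23150195504071436 a 0.5222464812773573 [-1.  -4.4  0.7]
far [[0.5991, -0.042, 0.125], [0.6132, -0.1085, 0.125]] yaw 11.916165382218367 0.20772839
front [[0.5958, -0.0384, 0.125], [0.5563, -0.0452, 0.125]] yaw 9.74016072846436 0.2023684 n [-0.144858   -0.14442954]
```

View pics/c8.png

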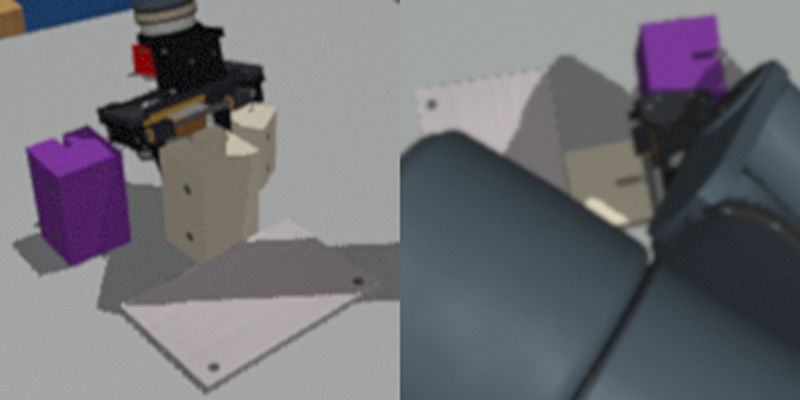

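send_rows:
  moves: [0, 0, 0, -0.009, 0.049, 0, 0.7, 0, 0, 0, -0.009, 0.049, 0, 0.7, 0, 0, 0, 0, 0, 0, 0.7]

```text
time_s: 7.85
position: [0.5555, -0.1336, 0.0557]
tcp_rot: [[-0.173, 0.984, -0.045], [0.951, 0.179, 0.253], [0.257, 0.001, -0.967]]
force: [-1.3, -5.1, -0.6]
opening: 0.849
```

```bash
python3 look.py 9; python3 ang.py t9 180 165 460 122 180 175 200 340
```

```text
7.95 [ 0.5555038  -0.1336225   0.05563762] n -0.23126848932417574 a 0.5224371257607132 [-0.5 -5.5 -0.2]
far [[0.5988, -0.042, 0.125], [0.6138, -0.1083, 0.125]] yaw 12.738111001549413 0.18006974
front [[0.5957, -0.0382, 0.125], [0.5564, -0.0457, 0.125]] yaw 10.801033868194452 0.15861127 n [-0.14466795 -0.14498154]
```

View pics/z9.png

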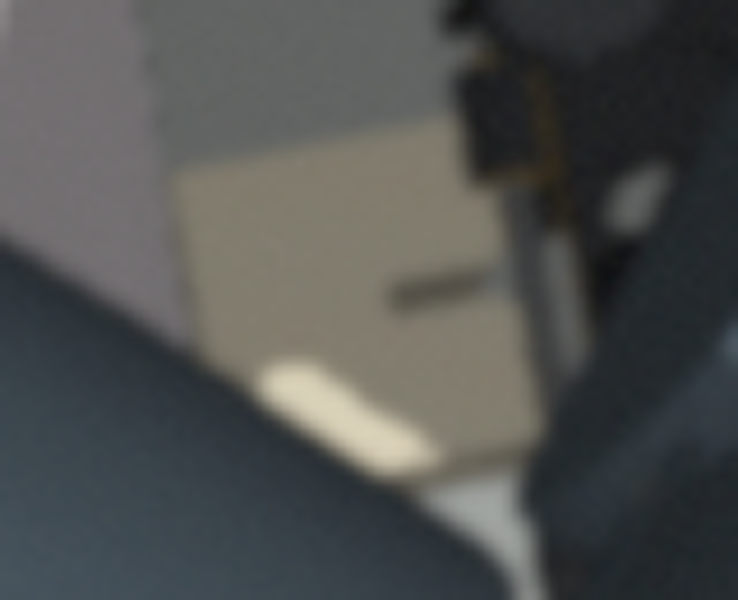

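The motion has stopped against the fence, so I'm retreating, centring the tool on the block and rising to about 113 mm contact height.

send_rows:
  moves: [0, 0, 0, 0.108, -0.59, 0, 0.7, 0, 0, 0, 0.108, -0.59, 0, 0.3, 0, 0, 0, 0.43, 0.078, 1.4, -0.2, 0, 0, 0, 0.43, 0.078, 1.4, -0.2, 0, 0, 0, 0.43, 0.078, 1.4, -0.2, 0, 0, 0, 0.43, 0.078, 1.3, -0.2, 0, 0, 0, 0, 0, 0, -0.2, 0, 0, 0, 0, 0, 0, -0.2]

```text
time_s: 8.75
position: [0.5742, -0.1409, 0.1105]
tcp_rot: [[-0.174, 0.984, -0.047], [0.95, 0.18, 0.255], [0.259, -0.0, -0.966]]
force: [-1.0, -0.3, -0.9]
opening: 0.41
```

```bash
python3 look.py 10
```

```text
8.85 [ 0.5735961  -0.1407209   0.10987261] n -0.241502372571568 a 0.5389589396020354 [ 0.1 -0.1 -0.4]
```

View pics/c10.png

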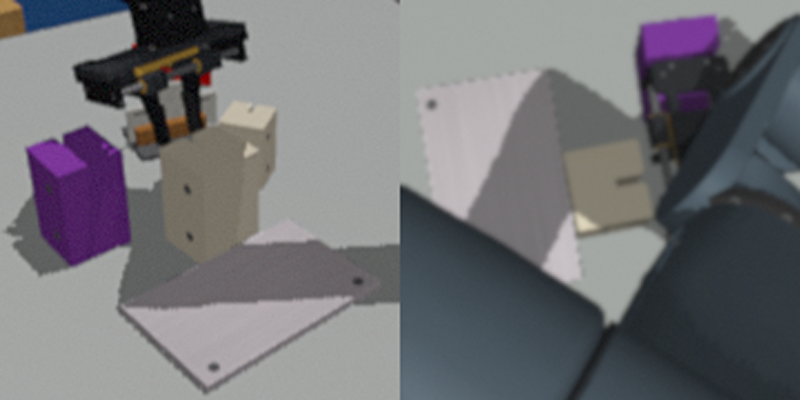

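View pics/z10.png

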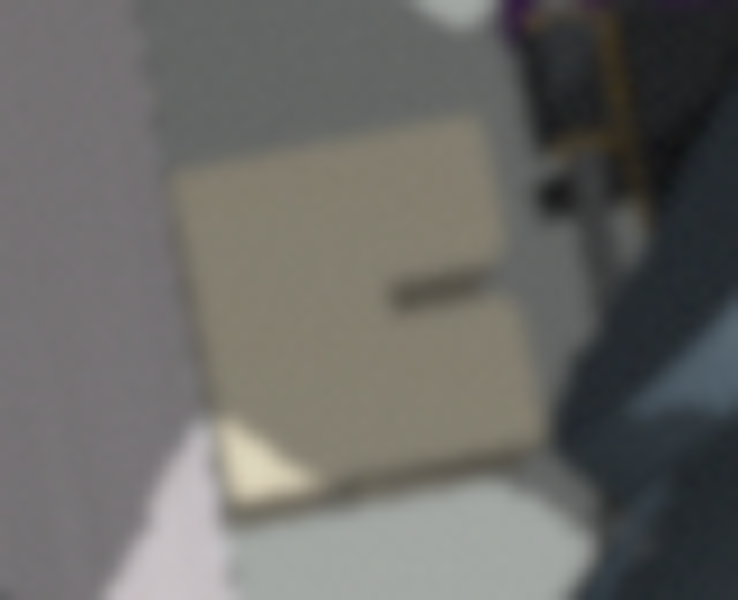

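```bash
python3 ang.py t10 180 172 480 118 178 180 225 480 488 130 545 440; python3 - <<'E'
from h import *
c=load('t10')
print('fence',edge(c,(282,172),(291,247),.012,f0=0,f1=.2), edge(c,(289,228),(291.5,247),.012,half=3,f0=0.1,f1=1))
E
```

```text
far [[0.599, -0.0417, 0.125], [0.614, -0.1134, 0.125]] yaw 11.806431694556522 0.16236618
front [[0.5944, -0.0378, 0.125], [0.5231, -0.0533, 0.125]] yaw 12.264503744613677 0.1660922 n [-0.14401027 -0.14644484]
back [[0.6081, -0.1137, 0.125], [0.5341, -0.1298, 0.125]] yaw 12.27726305628471 0.30652303 n [-0.22115122 -0.22369669]
fence (array([[ 0.6549318 , -0.02748398,  0.012     ],
       [ 0.46964184, -0.05696383,  0.012     ]]), np.float64(-170.95994177393825), np.float32(0.29089376)) (array([[ 0.51633227, -0.05223583,  0.012     ],
       [ 0.46997968, -0.06019817,  0.012     ]]), np.float64(-170.25298687022345), np.float32(0.2339566))
```

The block now reads about 12.2° against the fence's 10.35°, over-rotated by about 1.8° with the near side a little off. I'll square it low on the near side with both fingers before tipping.

send_rows:
  moves: [0, 0, 0, -0.4, -0.073, -1.3, -0.2, 0, 0, 0, -0.4, -0.073, -1.4, -0.2, 0, 0, 0, -0.4, -0.073, -1.4, -0.2, 0, 0, 0, -0.38, -0.069, -1.3, -0.2, 0, 0, 0, 0, 0, 0, -0.2, 0, 0, 0, -0.036, 0.197, 0, -0.2, 0, 0, 0, -0.036, 0.197, 0, -0.2, 0, 0, 0, -0.027, 0.148, 0, -0.2, 0, 0, 0, -0.018, 0.098, 0, -0.2, 0, 0, 0, -0.018, 0.098, 0, -0.2, 0, 0, 0, -0.018, 0.098, 0, -0.2, 0, 0, 0, -0.018, 0.098, 0, -0.2]

```text
time_s: 10.05
position: [0.5569, -0.1346, 0.0567]
tcp_rot: [[-0.173, 0.984, -0.046], [0.95, 0.179, 0.255], [0.259, 0.0, -0.966]]
force: [0.3, -0.0, 0.1]
opening: 0.404
```

```bash
python3 look.py 11;  python3 ang.py t11 180 172 460 122 180 175 200 340
```

```text
10.15 [ 0.55690931 -0.13466981  0.05660835] n -0.2325512931427926 a 0.5236315268142209 [ 0.5 -0.2  0.3]
far [[0.5989, -0.0417, 0.125], [0.6133, -0.1085, 0.125]] yaw 12.174421889509617 0.22146928
front [[0.5957, -0.0383, 0.125], [0.5564, -0.0456, 0.125]] yaw 10.539637931386807 0.15849939 n [-0.14471234 -0.1448432 ]
```

View pics/z11.png

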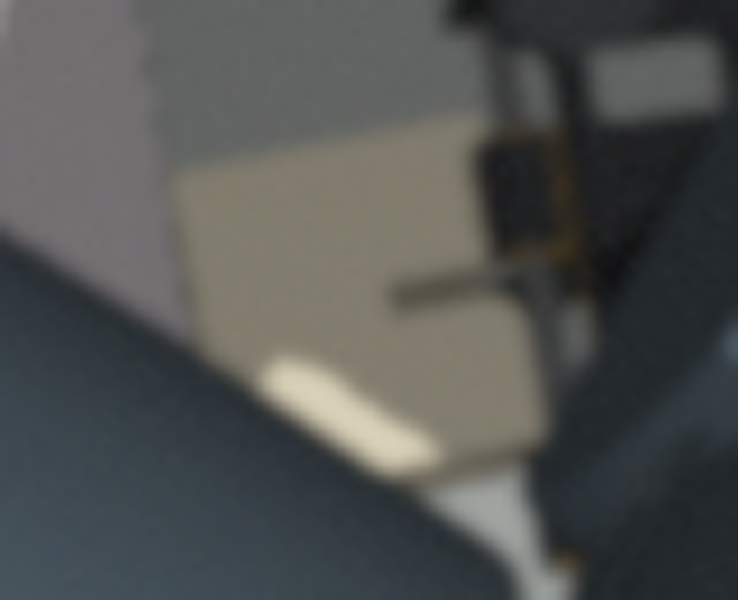

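send_rows:
  moves: [0, 0, 0, -0.018, 0.098, 0, -0.2, 0, 0, 0, -0.018, 0.098, 0, -0.2, 0, 0, 0, -0.009, 0.049, 0, -0.2, 0, 0, 0, -0.009, 0.049, 0, -0.2]

```text
time_s: 10.55
position: [0.5562, -0.1326, 0.0566]
tcp_rot: [[-0.174, 0.984, -0.047], [0.951, 0.18, 0.253], [0.257, -0.0, -0.966]]
force: [-0.7, -4.9, 1.1]
opening: 0.404
```

```bash
python3 look.py 12;  python3 ang.py t12 180 172 460 122 180 175 200 340
```

```text
10.65 [ 0.55595716 -0.13234706  0.05654553] n -0.2300953080722522 a 0.523112291849009 [-1.9 -5.2  1.2]
far [[0.5999, -0.0415, 0.125], [0.6125, -0.1087, 0.125]] yaw 10.667179538738395 0.18892314
front [[0.5954, -0.0373, 0.125], [0.5563, -0.0458, 0.125]] yaw 12.300699622847844 0.15665495 n [-0.1436569  -0.14501635]
```

send_rows:
  moves: [0, 0, 0, -0.009, 0.049, 0, -0.2, 0, 0, 0, -0.009, 0.049, 0, -0.2, 0, 0, 0, 0, 0, 0, -0.2]

```text
time_s: 10.95
position: [0.5557, -0.1318, 0.0565]
tcp_rot: [[-0.174, 0.984, -0.047], [0.951, 0.18, 0.253], [0.257, -0.001, -0.966]]
force: [-2.6, -6.8, 1.4]
opening: 0.402
```

send_rows:
  moves: [0, 0, 0, 0.108, -0.59, 0, -0.2, 0, 0, 0, 0.108, -0.59, 0, -0.2, 0, 0, 0, 0.4, 0.073, 1.4, -0.2, 0, 0, 0, 0.4, 0.073, 1.4, -0.2, 0, 0, 0, 0.4, 0.073, 1.4, -0.2, 0, 0, 0, 0.4, 0.073, 1.2, -0.2, 0, 0, 0, 0, 0, 0, -0.2]

```text
time_s: 11.65
position: [0.5759, -0.1399, 0.1121]
tcp_rot: [[-0.174, 0.984, -0.043], [0.951, 0.179, 0.254], [0.257, 0.003, -0.966]]
force: [0.2, -0.8, -0.0]
opening: 0.4
```

```bash
python3 look.py 13;  python3 ang.py t13 180 172 480 118 178 180 225 480 488 130 545 440
```

```text
11.75 [ 0.57418728 -0.13939382  0.11046804] n -0.24030315337314737 a 0.5397789595965369 [-0.1  0.2 -0.2]
far [[0.6001, -0.0415, 0.125], [0.6133, -0.1135, 0.125]] yaw 10.353973722028712 0.14877489
front [[0.5946, -0.0383, 0.125], [0.5228, -0.0512, 0.125]] yaw 10.237981931166502 0.17943469 n [-0.14448276 -0.14433677]
back [[0.608, -0.113, 0.125], [0.5338, -0.1284, 0.125]] yaw 11.680151100860968 0.23272559 n [-0.22043201 -0.22218845]
```

View pics/z13.png

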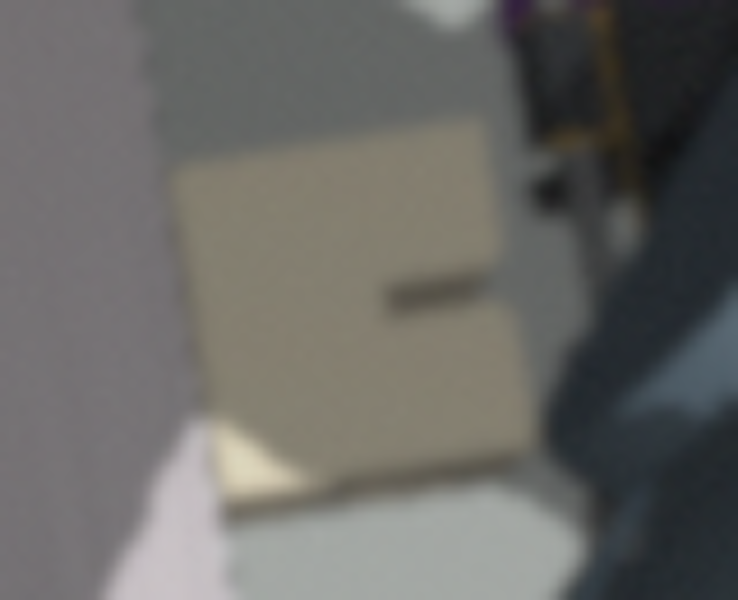

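The block is now flush and square: 10.3° at n = -0.1444. Next I start tipping it along the pivot arc.

send_rows:
  moves: [0, 0, 0, -0.054, 0.295, 0, -0.2, 0, 0, 0, -0.054, 0.295, 0, -0.2, 0, 0, 0, -0.054, 0.295, 0, -0.2, 0, 0, 0, -0.056, 0.307, 0.195, -0.2, 0, 0, 0, -0.056, 0.307, 0.195, -0.2, 0, 0, 0, -0.056, 0.307, 0.195, -0.2, 0, 0, 0, -0.056, 0.307, 0.195, -0.2, 0, 0, 0, -0.056, 0.307, 0.195, -0.2, 0, 0, 0, -0.056, 0.307, 0.195, -0.2]

```text
time_s: 12.65
position: [0.5694, -0.112, 0.1225]
tcp_rot: [[-0.173, 0.984, -0.046], [0.95, 0.179, 0.255], [0.259, 0.0, -0.966]]
force: [-0.5, -1.4, -1.7]
opening: 0.402
```

```bash
python3 look.py 14
```

```text
12.75 [ 0.56939675 -0.11180881  0.12271197] n -0.21230692666659298 a 0.5400235428880255 [-0.3 -2.5 -0.2]
```

View pics/c14.png

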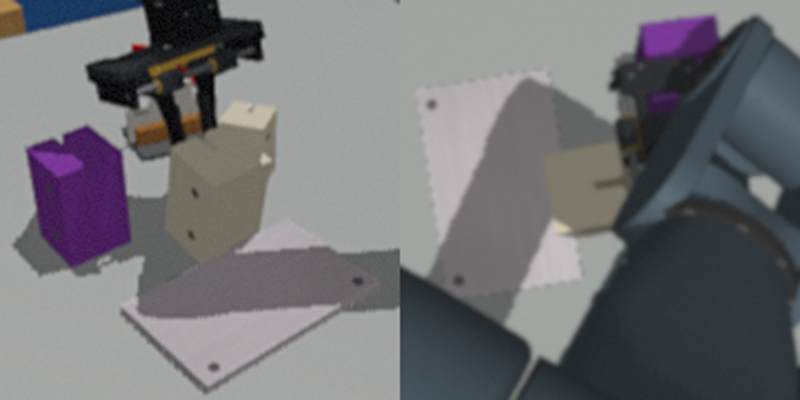

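The block is tipping about the fence edge, with its top leaning over the plate and only about 2.5 N of push. I'll continue to and just past the balance point.

send_rows:
  moves: [0, 0, 0, -0.061, 0.334, 0.137, -0.2, 0, 0, 0, -0.061, 0.334, 0.137, -0.2, 0, 0, 0, -0.061, 0.334, 0.137, -0.2, 0, 0, 0, -0.061, 0.334, 0.137, -0.2, 0, 0, 0, -0.061, 0.334, 0.137, -0.2, 0, 0, 0, -0.061, 0.334, 0.137, -0.2, 0, 0, 0, -0.065, 0.354, 0.077, -0.2, 0, 0, 0, -0.065, 0.354, 0.077, -0.2, 0, 0, 0, -0.065, 0.354, 0.077, -0.2, 0, 0, 0, -0.065, 0.354, 0.077, -0.2]

```text
time_s: 13.75
position: [0.5628, -0.0776, 0.1335]
tcp_rot: [[-0.173, 0.984, -0.047], [0.95, 0.179, 0.255], [0.259, -0.0, -0.966]]
force: [-0.4, -0.6, -0.2]
opening: 0.401
```

```bash
python3 look.py 15
```

```text
13.85 [ 0.56272905 -0.0773254   0.13361379] n -0.17718740169879918 a 0.5396611911924422 [ 1.7 -0.8 -0.6]
```

View pics/c15.png

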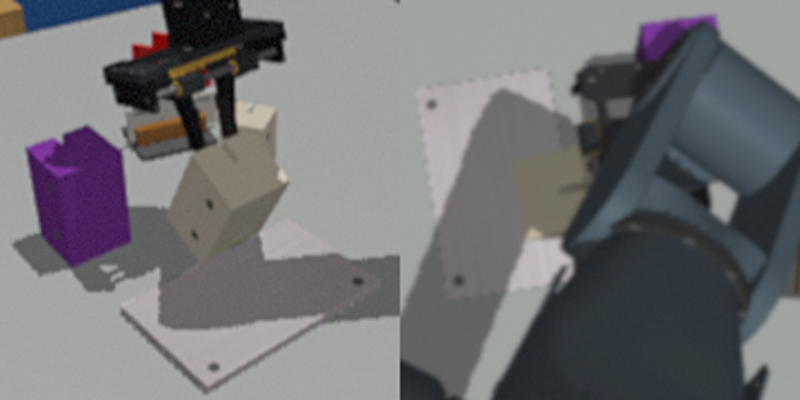

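send_rows:
  moves: [0, 0, 0, -0.065, 0.354, 0.077, -0.2, 0, 0, 0, -0.065, 0.354, 0.077, -0.2, 0, 0, 0, -0.069, 0.379, 0.02, -0.2, 0, 0, 0, -0.069, 0.379, 0.02, -0.2, 0, 0, 0, -0.069, 0.379, 0.02, -0.2, 0, 0, 0, -0.069, 0.379, 0.02, -0.2, 0, 0, 0, -0.063, 0.344, -0.02, -0.2, 0, 0, 0, -0.063, 0.344, -0.02, -0.2, 0, 0, 0, -0.063, 0.344, -0.02, -0.2, 0, 0, 0, 0, 0, 0, -0.2, 0, 0, 0, 0, 0, 0, -0.2, 0, 0, 0, 0, 0, 0, -0.2]

```text
time_s: 15.05
position: [0.5572, -0.0457, 0.1353]
tcp_rot: [[-0.173, 0.984, -0.046], [0.95, 0.179, 0.255], [0.259, -0.0, -0.966]]
force: [0.2, -0.3, -1.1]
opening: 0.404
```

```bash
python3 look.py 16
```

```text
15.15 [ 0.55716606 -0.04579231  0.13529438] n -0.14516863327792953 a 0.539855375251893 [-0.   0.4  0.4]
```

View pics/c16.png

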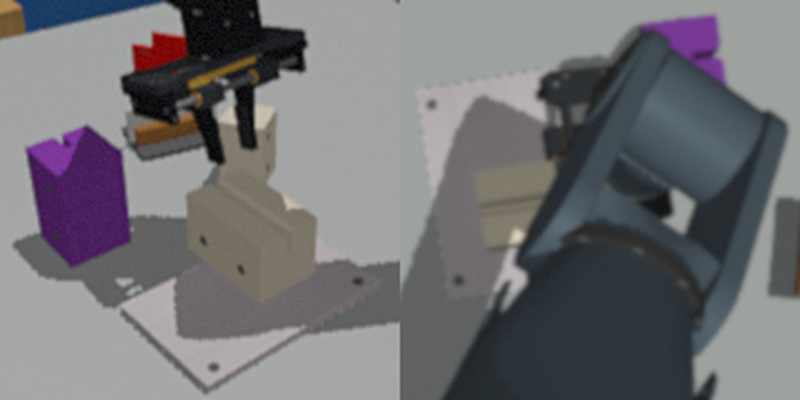

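The block has tipped over and lies flat on the plate, slot up (scene crop (250,235)). Now I'll raise, untilt and go over the template for a look with the wrist camera. This also clears the view of the block.

send_rows:
  moves: [-7.38, -1.35, 0, 0, 0, 3.25, -0.2, -7.38, -1.35, 0, 0, 0, 3.25, -0.2, 0, 0, 7.545, -0.537, -2.715, 0, 0, 0, 0, 7.545, -0.537, -2.715, 0, 0, 0, 0, 7.545, -0.537, -2.715, 0, 0, 0, 0, 7.545, -0.537, -2.715, 0, 0, 0, 0, 7.545, -0.537, -2.715, 0, 0, 0, 0, 7.545, -0.537, -2.715, 0, 0, 0, 0, 7.545, -0.537, -2.715, 0, 0, 0, 0, 7.545, -0.537, -2.715, 0, 0, 0, 0, 7.545, -0.537, -2.715, 0, 0, 0, 0, 7.545, -0.537, -2.715, 0, 0, 0, 0, 0, 0, 0, 0, 0, 0, 0, 0, 0, 0, 0, 0]

```text
time_s: 16.55
position: [0.5029, -0.3173, 0.2]
tcp_rot: [[-0.997, 0.077, -0.0], [0.077, 0.997, 0.001], [0.0, 0.001, -1.0]]
force: [-0.0, -0.0, 0.1]
opening: 0.501
```

```bash
python3 look.py 17; python3 - <<'E'
from h import *
cap('wrist','w17'); s=read_state(); print(np.round(s['tcp_rot'],3),s['position'],s['joint_positions'])
E
```

```text
16.65 [ 0.50316366 -0.31604849  0.20008905] n -0.4013154053040641 a 0.438168179264867 [-0.4  0.4  0.3]
[[-0.997  0.073 -0.   ]
 [ 0.073  0.997  0.001]
 [ 0.001  0.001 -1.   ]] [ 0.50333283 -0.3158612   0.20017089] [-4.28857215e+01  2.93615228e+01  8.79366301e+01  2.14787350e-02
  6.27584828e+01 -1.28683413e+02]
```

View pics/w17.png

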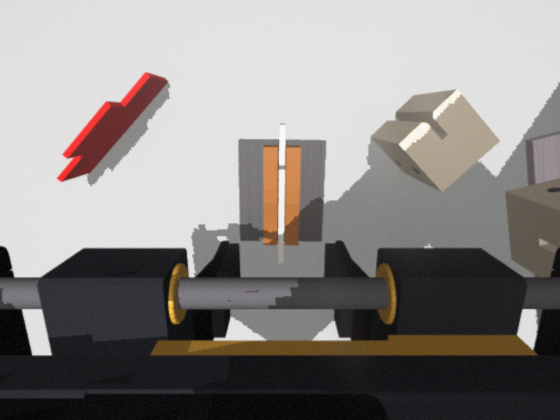

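View pics/c17.png

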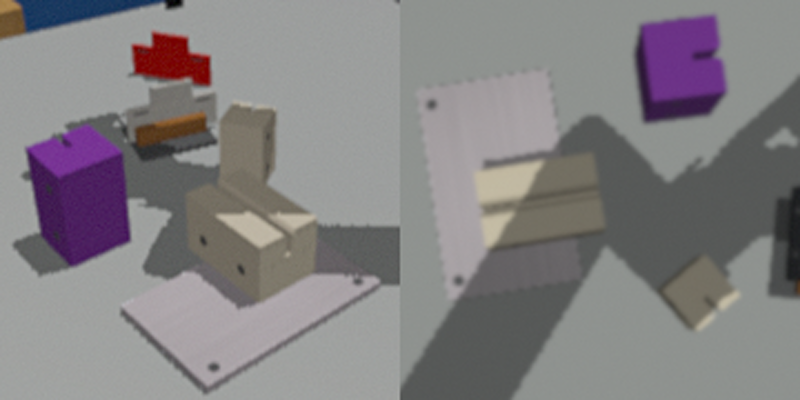

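```bash
python3 - <<'E'
from h import *
w=load('w17'); a=w['pixels'][110:270,220:340]; cv2.imwrite('pics/w17z.png',cv2.cvtColor(cv2.resize(a,(450,600),interpolation=cv2.INTER_CUBIC),cv2.COLOR_RGB2BGR))
c=load('t17'); a=c['pixels'][175:245,235:315]; cv2.imwrite('pics/t17z.png',cv2.cvtColor(cv2.resize(a,(685,600),interpolation=cv2.INTER_CUBIC),cv2.COLOR_RGB2BGR))
E
```

```text
(no output)
```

View pics/w17z.png

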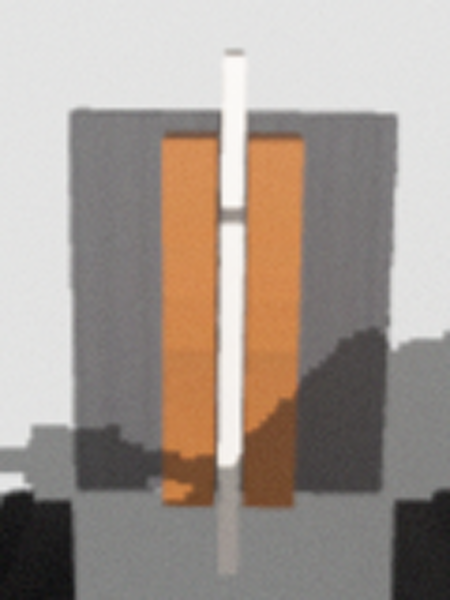

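View pics/t17z.png

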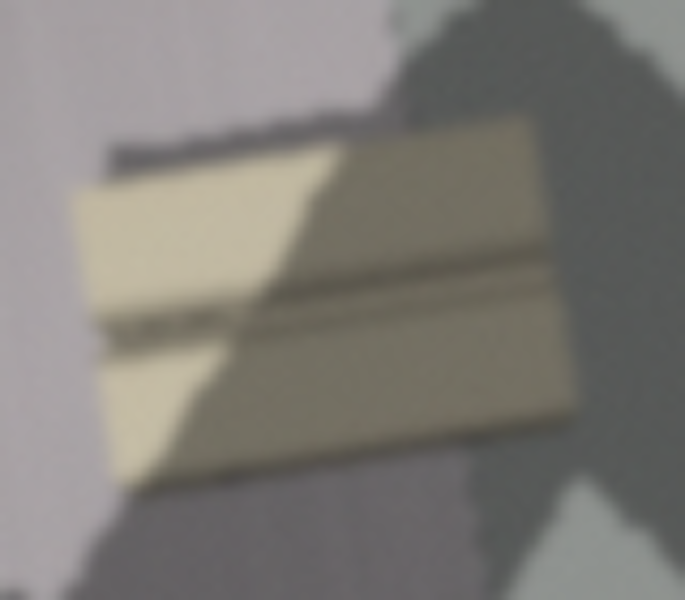

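```bash
python3 - <<'E'
from h import *
w=load('w17'); f=lambda x,y:(220+x/3.75,110+y/3.75)
for n,p,z in [('far end',(234,53),.058),('near end',(228,576),.058),('far tab top',(232,222),.083),('far shoulder',(232,208),.058),('tab low',(230,460),.083),('st',(71,112),.008),('st',(397,116),.008),('st',(381,491),.008),('st',(77,491),.008),('ch',(163,138),.032),('ch',(302,138),.032),('ch',(293,506),.032),('ch',(163,504),.032)]: print(n,onz(w,f(*p),z)[0].round(4))
print(edge(w,f(222,60),f(219,200),.058,half=2)[0:2],edge(w,f(246,60),f(244,200),.058,half=2)[:2])
print(edge(w,f(219,230),f(218,450),.083,half=2)[0:2],edge(w,f(245,230),f(243,450),.083,half=2)[:2])
c=load('t17');k=685/80;g=lambda x,y:(235+x/k,175+y/k)
for n,p,q in [('far',(75,188),(530,118)),('near',(125,490),(578,408)),('foot',(533,118),(575,410)),('slotc',(100,330),(545,265)),('head',(75,190),(115,485))]:
    if n=='slotc':
        W=onz(c,[g(*p),g(*q)],.088); print('slot raw',W.round(4)); continue
    W,a,r=edge(c,g(*p),g(*q),.088,half=3,chan=[1,0,-1]); print(n,W.round(4).tolist(),a,r,'n',W[:,:2]@[-.1797,.9837],'a',W[:,:2]@[.9837,.1797])
W=onz(c,[g(112,340),g(240,318),g(548,268)],.088); print('slot centre', 'a',W[:,:2]@[.9837,.1797],'n',W[:,:2]@[-.1797,.9837])
E
```

```text
far end [ 0.4392 -0.3096  0.058 ]
near end [ 0.5695 -0.3208  0.058 ]
far tab top [ 0.4742 -0.3127  0.083 ]
far shoulder [ 0.4748 -0.3127  0.058 ]
tab low [ 0.5292 -0.3172  0.083 ]
st [ 0.4529 -0.3548  0.008 ]
st [ 0.4606 -0.2667  0.008 ]
st [ 0.5688 -0.2757  0.008 ]
st [ 0.5621 -0.3648  0.008 ]
ch [ 0.4596 -0.3291  0.032 ]
ch [ 0.4622 -0.2939  0.032 ]
ch [ 0.5619 -0.3023  0.032 ]
ch [ 0.5587 -0.3379  0.032 ]
(array([[ 0.44056205, -0.31227328,  0.058     ],
       [ 0.47269678, -0.31586787,  0.058     ]]), np.float64(-6.3825586060501065)) (array([[ 0.44087919, -0.30789123,  0.058     ],
       [ 0.4731201 , -0.31026911,  0.058     ]]), np.float64(-4.218121053183561))
(array([[ 0.47580597, -0.31529206,  0.083     ],
       [ 0.52645534, -0.32055575,  0.083     ]]), np.float64(-5.933114019804771)) (array([[ 0.47615378, -0.31035576,  0.083     ],
       [ 0.5268419 , -0.31525387,  0.083     ]]), np.float64(-5.519490666933607))
far [[0.5834, 0.052, 0.088], [0.6053, -0.0697, 0.088]] -79.81744931322879 0.1964016 n [-0.05364629 -0.17734723] a [0.58328069 0.58291375]
near [[0.5016, 0.0363, 0.088], [0.5232, -0.0845, 0.088]] -79.8550386828323 0.21610017 n [-0.05438214 -0.17712233] a [0.49992926 0.49948465]
foot [[0.6027, -0.0696, 0.088], [0.5245, -0.0833, 0.088]] -170.07827211256563 0.20986205 n [-0.1767595 -0.1761624] a [0.58035877 0.50094216]
slot raw [[ 0.5437  0.044   0.088 ]
 [ 0.5632 -0.0748  0.088 ]]
head [[0.5808, 0.0542, 0.088], [0.5022, 0.039, 0.088]] -169.0573309358759 0.15006271 n [-0.05102054 -0.05184511] a [0.58112515 0.50107504]
slot centre a [0.5395541  0.53982641 0.53970186] n [-0.05714925 -0.09188789 -0.1754254 ]
```

The block lies square at about 10.1° against 10.35°, foot 32 mm past the edge (55 mm allowed). The slot centre is at a ≈ 0.5397. The template lies at (0.504,-0.3155) with yaw about -5°, and its length measures 131 mm, which fits. I'll grasp the tab.

send_rows:
  moves: [0, 0, -1, 0.07, 0, -2.5, 0, 0, 0, 0, 0, 0, -3, 0, 0, 0, 0, 0, 0, -3, 0, 0, 0, 0, 0, 0, -2.5, 0, 0, 0, 0, 0, 0, -1.5, 0, 0, 0, 0, 0, 0, -0.8, 0, 0, 0, 0, 0, 0, -0.4, 0, 0, 0, 0, 0, 0, 0, 0]

```text
time_s: 17.5
position: [0.5044, -0.3167, 0.0634]
tcp_rot: [[-0.996, 0.091, 0.0], [0.091, 0.996, -0.0], [-0.0, -0.0, -1.0]]
force: [0.5, 0.6, 1.0]
opening: 0.499
```

```bash
python3 - <<'E'
from h import *
cap('wrist','w18'); s=read_state(); print(s['position'],np.round(s['force'],1))
E
```

```text
[ 0.5045643  -0.31708163  0.06389037] [-0.4 -0.1 -0.5]
```

View pics/w18.png

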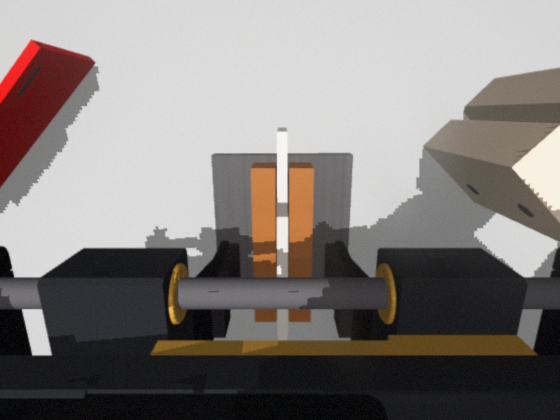

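The template (x = 282) is midway between the fingers. Closing now.

send_rows:
  moves: [0, 0, 0, 0, 0, 0, -1, 0, 0, 0, 0, 0, 0, -1, 0, 0, 0, 0, 0, 0, -1, 0, 0, 0, 0, 0, 0, -1, 0, 0, 0, 0, 0, 0, -1, 0, 0, 0, 0, 0, 0, -1]

```text
time_s: 18.15
position: [0.5041, -0.3171, 0.0633]
tcp_rot: [[-0.996, 0.091, 0.0], [0.091, 0.996, 0.0], [-0.0, 0.0, -1.0]]
force: [1.7, 1.2, 0.4]
opening: 0.054
```

send_rows:
  moves: [0, 0, 0, 0, 0, 1, -1, 0, 0, 0, 0, 0, 2, -1, 0, 0, 0, 0, 0, 3, -1, 0, 0, 0, 0, 0, 3, -1, 0, 0, 0, 0, 0, 3, -1, 0, 0, 0, 0, 0, 2, -1, 0, 0, 0, 0, 0, 0, -1]

```text
time_s: 18.85
position: [0.5057, -0.3185, 0.207]
tcp_rot: [[-0.996, 0.091, 0.006], [0.091, 0.996, -0.005], [-0.006, -0.005, -1.0]]
force: [1.1, -0.5, -1.1]
opening: 0.054
```

```bash
python3 - <<'E'
from h import *
cap('scene','s19');cap('wrist','w19'); s=read_state(); print(s['position'],np.round(s['force'],1),s['opening'])
cv2.imwrite('pics/c19.png',np.hstack([cv2.imread('pics/s19.png'),cv2.imread('pics/w19.png')])[::1,::1])
a=np.hstack([cv2.imread('pics/s19.png'),cv2.imread('pics/w19.png')]);cv2.imwrite('pics/c19.png',cv2.resize(a,(800,300)))
E
```

```text
[ 0.50376232 -0.31679767  0.20332928] [-0.1  0.8 -0.9] 0.054383982284371066
```

View pics/c19.png

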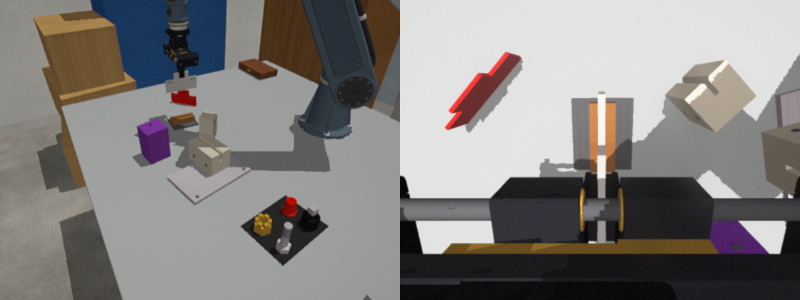

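The template is held (4.7 mm opening). I'll carry it over the slot and turn it by -74.6°.

send_rows:
  moves: [0, 0, -7.46, 0.474, 3.016, 0, -1, 0, 0, -7.46, 0.474, 3.016, 0, -1, 0, 0, -7.46, 0.474, 3.016, 0, -1, 0, 0, -7.46, 0.474, 3.016, 0, -1, 0, 0, -7.46, 0.474, 3.016, 0, -1, 0, 0, -7.46, 0.474, 3.016, 0, -1, 0, 0, -7.46, 0.474, 3.016, 0, -1, 0, 0, -7.46, 0.474, 3.016, 0, -1, 0, 0, -7.46, 0.474, 3.016, 0, -1, 0, 0, -7.46, 0.474, 3.016, 0, -1, 0, 0, 0, 0, 0, 0, -1, 0, 0, 0, 0, 0, -1, -1, 0, 0, 0, 0, 0, -1, -1, 0, 0, 0, 0, 0, 0, -1]

```text
time_s: 20.35
position: [0.5496, -0.0161, 0.1807]
tcp_rot: [[-0.176, 0.984, -0.005], [0.984, 0.176, 0.001], [0.002, -0.005, -1.0]]
force: [-1.3, 0.3, -1.7]
opening: 0.053
```

```bash
python3 look.py 20; python3 - <<'E'
from h import *
cap('wrist','w20'); s=read_state(); print(np.round(s['tcp_rot'],3),s['position'],s['opening'])
E
```

```text
20.45 [ 0.55085138 -0.01632966  0.18226311] n -0.11505148229033194 a 0.5389380577374218 [-0.6  0.  -1. ]
[[-0.176  0.984 -0.001]
 [ 0.984  0.176  0.   ]
 [ 0.    -0.001 -1.   ]] [ 0.5512738  -0.01632092  0.18281288] 0.0527969475192592
```

View pics/w20.png

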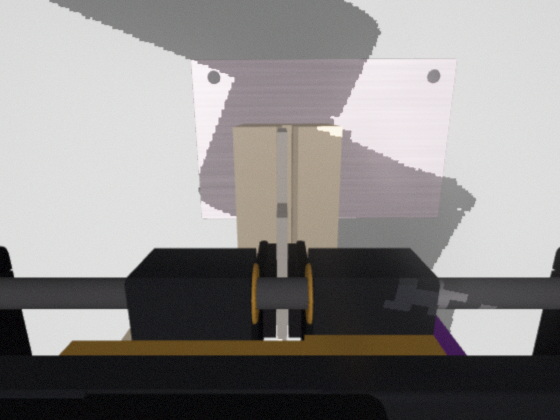

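View pics/c20.png

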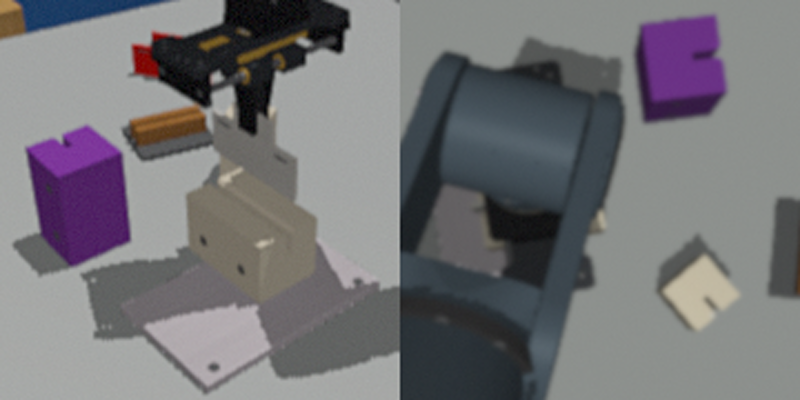

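```bash
python3 - <<'E'
from h import *
w=load('w20'); s=np.array([.9837,.1797]);n=np.array([-.1797,.9837])
a=w['pixels'][110:260,215:360]; cv2.imwrite('pics/w20z.png',cv2.cvtColor(cv2.resize(a,(580,600),interpolation=cv2.INTER_CUBIC),cv2.COLOR_RGB2BGR))
for nm,p,q in [('L',(235,128),(238,245)),('R',(340.5,128),(338,245))]:
    W,an,r=edge(w,p,q,.088,half=3,chan=[1,0,-1]); print(nm,'a',W[:,:2]@s,'n',W[:,:2]@n,an,r)
W,an,r=edge(w,(240,125),(335,125),.088,half=3); print('head','n',W[:,:2]@n,r,an)
E
```

```text
L a [0.50251702 0.50265501] n [-0.05141363 -0.14275187] -79.56093212578217 0.16243953
R a [0.58244826 0.58247809] n [-0.05167779 -0.14291459] -79.62875756595567 0.21908402
head n [-0.0503752  -0.05019465] 0.25055036 10.501953109117284
```

View pics/w20z.png

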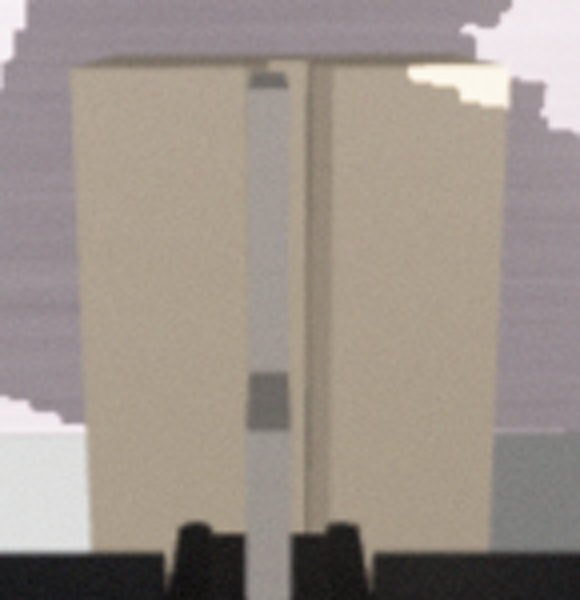

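```bash
python3 - <<'E'
from h import *
w=load('w20'); s=np.array([.9837,.1797]);n=np.array([-.1797,.9837])
f=lambda x,y:(215+x/4,110+y/4)
for z,y0,y1,xs in [(.1775,95,370,((246,247),(288,289))),]:
  for a,b in xs:
    W,an,r=edge(w,f(a,y0),f(b,y1),z,half=2); print('a',W[:,:2]@s,'n',W[:,:2]@n,an,r)
print('template far top end n',onz(w,f(268,88),.1775)[0,:2]@n)
st=read_state(); p=np.array(st['position']); print(p, p[:2]@s,p[:2]@n)
E
```

```text
a [0.53605451 0.53576788] n [-0.05039343 -0.08427636] -80.13216429014726 0.034956533
a [0.5417368  0.54293937] n [-0.05040946 -0.08425502] -77.61256487736439 0.44185454
template far top end n -0.04958950750617614
[ 0.5512738  -0.01632092  0.18281288] 0.5393551688699306 -0.11511879091835069
```

The wrist view gives a block width of 79.9 mm and a slot centre at a = 0.5425, with the template at 0.5391. I'll shift 3.3 mm along the jaw axis and +0.3°, then descend to just above the mouth.

send_rows:
  moves: [0, 0, 0.3, 0.325, 0.059, 0, -1, 0, 0, 0, 0, 0, -1, -1, 0, 0, 0, 0, 0, -1, -1, 0, 0, 0, 0, 0, -0.8, -1, 0, 0, 0, 0, 0, -0.5, -1, 0, 0, 0, 0, 0, 0, -1, 0, 0, 0, 0, 0, 0, -1]

```text
time_s: 21.2
position: [0.5547, -0.0149, 0.1501]
tcp_rot: [[-0.182, 0.983, -0.0], [0.983, 0.182, 0.0], [0.0, -0.0, -1.0]]
force: [0.1, 0.7, -1.3]
opening: 0.054
```

```bash
python3 look.py 21; python3 - <<'E'
from h import *
w=cap('wrist','w21'); 
a=w['pixels'][110:260,215:360]; cv2.imwrite('pics/w21z.png',cv2.cvtColor(cv2.resize(a,(580,600),interpolation=cv2.INTER_CUBIC),cv2.COLOR_RGB2BGR))
E
```

```text
21.3 [ 0.55502214 -0.01496584  0.15055684] n -0.11445937626401227 a 0.5432859211782975 [-1.1 -0.6 -1.6]
```

View pics/w21z.png

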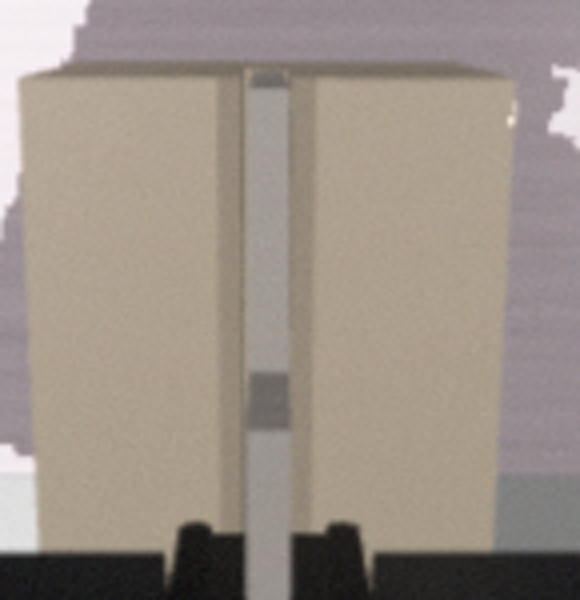

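View pics/c21.png

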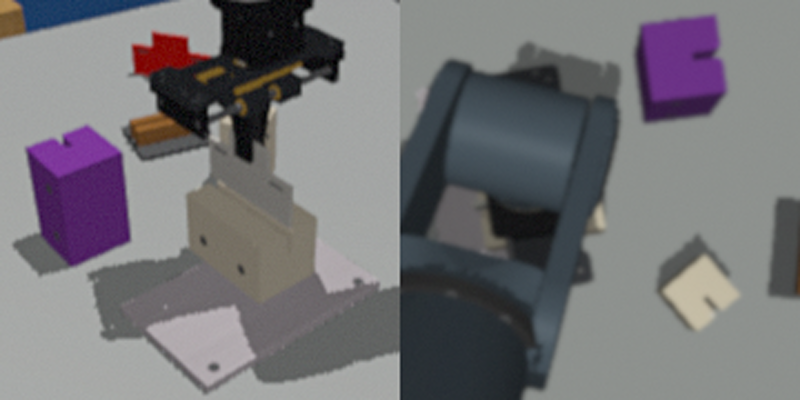

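The template (zoom x 246–290) is centred between the flares (218–315). I'll lower it gently.

send_rows:
  moves: [0, 0, 0, 0, 0, -0.25, -1, 0, 0, 0, 0, 0, -0.25, -1, 0, 0, 0, 0, 0, -0.25, -1, 0, 0, 0, 0, 0, -0.25, -1, 0, 0, 0, 0, 0, -0.25, -1, 0, 0, 0, 0, 0, -0.25, -1]

```text
time_s: 21.95
position: [0.5547, -0.0149, 0.135]
tcp_rot: [[-0.182, 0.983, -0.0], [0.983, 0.182, 0.0], [0.0, -0.0, -1.0]]
force: [0.2, 0.3, -1.3]
opening: 0.054
```

send_rows:
  moves: [0, 0, 0, 0, 0, -0.3, -1, 0, 0, 0, 0, 0, -0.3, -1, 0, 0, 0, 0, 0, -0.3, -1, 0, 0, 0, 0, 0, -0.3, -1, 0, 0, 0, 0, 0, -0.2, -1]

```text
time_s: 22.45
position: [0.5546, -0.0149, 0.1209]
tcp_rot: [[-0.182, 0.983, -0.0], [0.983, 0.182, 0.0], [0.0, -0.0, -1.0]]
force: [0.3, -0.9, -1.1]
opening: 0.055
```

send_rows:
  moves: [0, 0, 0, 0, 0, -0.15, -1, 0, 0, 0, 0, 0, -0.15, -1, 0, 0, 0, 0, 0, -0.15, -1, 0, 0, 0, 0, 0, -0.1, -1, 0, 0, 0, 0, 0, -0.05, -1, 0, 0, 0, 0, 0, 0, -1]

```text
time_s: 23.05
position: [0.5547, -0.0149, 0.1152]
tcp_rot: [[-0.182, 0.983, -0.0], [0.983, 0.182, -0.0], [0.0, -0.0, -1.0]]
force: [-0.5, 0.2, -0.9]
opening: 0.054
```

send_rows:
  moves: [0, 0, 0, 0, 0, -0.06, -1, 0, 0, 0, 0, 0, -0.06, -1, 0, 0, 0, 0, 0, 0, -1]

```text
time_s: 23.35
position: [0.5547, -0.0149, 0.114]
tcp_rot: [[-0.182, 0.983, -0.0], [0.983, 0.182, 0.0], [0.0, -0.0, -1.0]]
force: [-0.7, 0.0, -1.9]
opening: 0.051
```

send_rows:
  moves: [0, 0, 0, 0, 0, -0.06, -1, 0, 0, 0, 0, 0, -0.06, -1, 0, 0, 0, 0, 0, 0, -1]

```text
time_s: 23.65
position: [0.5548, -0.0149, 0.1133]
tcp_rot: [[-0.182, 0.983, 0.0], [0.983, 0.182, -0.0], [-0.0, 0.0, -1.0]]
force: [-0.6, 0.3, 2.3]
opening: 0.054
```

It bottomed at TCP z = 0.1133, exactly as predicted, with about 3.5 N. I'll release and rise straight up.

send_rows:
  moves: [0, 0, 0, 0, 0, 0, -0.3, 0, 0, 0, 0, 0, 0, -0.3, 0, 0, 0, 0, 0, 0, -0.3, 0, 0, 0, 0, 0, 0, -0.3, 0, 0, 0, 0, 0, 1, -0.3, 0, 0, 0, 0, 0, 2, -0.3, 0, 0, 0, 0, 0, 3, -0.3, 0, 0, 0, 0, 0, 4, -0.3, 0, 0, 0, 0, 0, 4, -0.3, 0, 0, 0, -4, 0, 2, -0.3, 0, 0, 0, -4, 0, 0, -0.3, 0, 0, 0, 0, 0, 0, -0.3]

```text
time_s: 24.85
position: [0.4685, -0.0135, 0.2734]
tcp_rot: [[-0.182, 0.983, -0.005], [0.983, 0.182, 0.001], [0.002, -0.005, -1.0]]
force: [0.3, 0.4, 1.4]
opening: 0.346
```

```bash
python3 look.py 22; python3 - <<'E'
from h import *
w=cap('wrist','w22')
E
```

```text
24.95 [ 0.47421088 -0.01480573  0.27386634] n -0.09978009526830979 a 0.4638206487572801 [0.3 0.9 0.2]
```

View pics/s22.png

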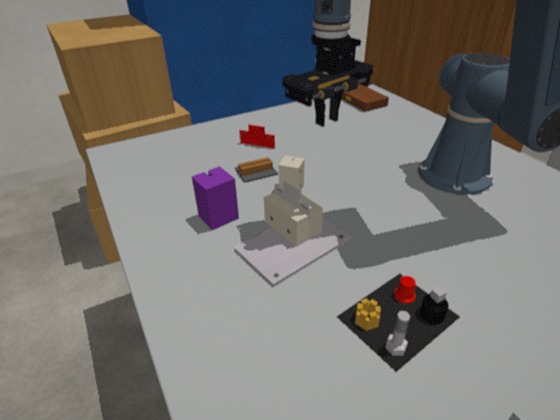

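View pics/w22.png

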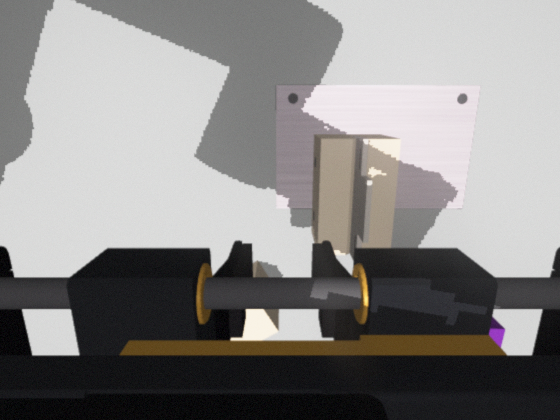

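View pics/c22.png

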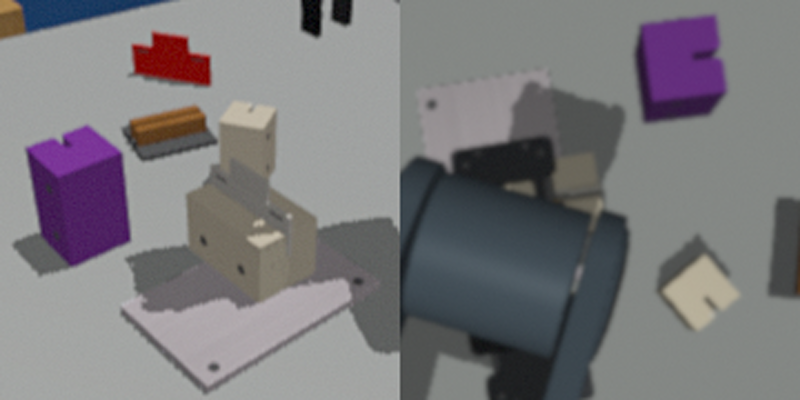

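The template sits in the slot and the robot is clear. I'll move the arm out of the top view for a last check.

send_rows:
  moves: [0, 0, 0, 0, -4, 1, -0.3, 0, 0, 0, 0, -4, 0, -0.3, 0, 0, 0, 0, -4, 0, -0.3, 0, 0, 0, 0, -4, 0, -0.3, 0, 0, 0, 0, -4, 0, -0.3, 0, 0, 0, 0, -4, 0, -0.3, 0, 0, 0, 0, -4, 0, -0.3, 0, 0, 0, 0, 0, 0, -0.3, 0, 0, 0, 0, 0, 0, -0.3]

```text
time_s: 25.9
position: [0.4753, -0.2963, 0.2822]
tcp_rot: [[-0.18, 0.984, -0.0], [0.984, 0.18, 0.001], [0.001, -0.0, -1.0]]
force: [-0.1, 0.3, 0.4]
opening: 0.35
```

```bash
python3 look.py 23; python3 - <<'E'
from h import *
A=cv2.imread('pics/s23.png')[165:255,240:340];B=cv2.imread('pics/t23.png')[165:255,225:325]
cv2.imwrite('pics/c23b.png',cv2.resize(np.hstack([A,B]),(800,360),interpolation=cv2.INTER_CUBIC))
E
```

```text
26.0 [ 0.47501131 -0.29421638  0.28242979] n -0.37478018126790985 a 0.4143979470408348 [ 0.5  0.3 -0.1]
```

View pics/c23b.png

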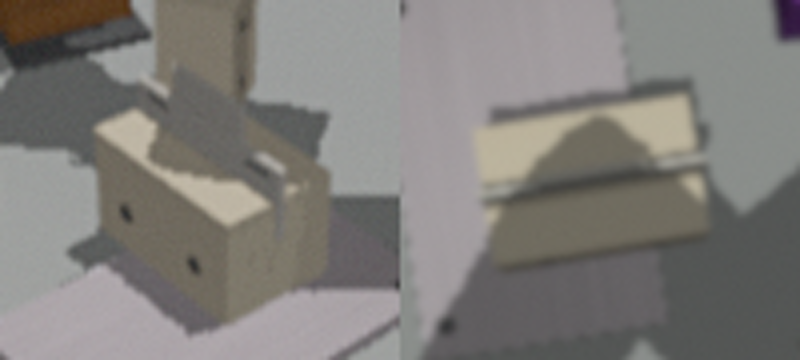

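```bash
python3 - <<'E'
from h import *
t=load('t23');s_=load('s23'); sa=np.array([.9837,.1797]);na=np.array([-.1797,.9837])
f=lambda x,y:(240+x/4,165+y/4); g=lambda x,y:(225+(x-400)/4,165+y/4)
for nm,p,q in [('far',(475,128),(688,95)),('near',(498,268),(706,236)),('foot',(690,97),(708,232)),('head',(475,132),(496,262))]:
    W,a,r=edge(t,g(*p),g(*q),.088,half=3,chan=[1,0,-1]); print(nm,'a',W[:,:2]@sa,'n',W[:,:2]@na,round(a,2),r)
# template lower-part ends, top at z .108
for p in [(484,196),(706,160)]: W=onz(t,g(*p),.108)[0]; print('t end',W.round(4),'a',W[:2]@sa,'n',W[:2]@na)
# tab top height: expected tab corners (from insertion pose) projected in the scene
for nn in (-.1146-.030,-.1146+.030):
    P=np.r_[sa*.5425+na*nn,.133]; print('pred tab corner scene crop',((proj(s_,P)[0]-[240,165])*4).round())
for nn in (-.1146-.065,-.1146+.065):
    P=np.r_[sa*.5425+na*nn,.108]; print('pred end corner scene crop',((proj(s_,P)[0]-[240,165])*4).round())
E
```

```text
far a [0.58321314 0.58369491] n [-0.05359886 -0.17757523] -79.42 0.16197518
near a [0.50004434 0.49930225] n [-0.05424194 -0.17436911] -80.0 0.19580525
foot a [0.57917871 0.50074256] n [-0.17734322 -0.17743033] -169.58 0.19684634
head a [0.5792871  0.50344957] n [-0.05072423 -0.05110866] -169.36 0.1940297
t end [0.5408 0.0435 0.108 ] a 0.5398362166777388 n -0.05437218154190689
t end [ 0.5633 -0.0807  0.108 ] a 0.5396281369586414 n -0.1805934422596507
pred tab corner scene crop [175.  64.]
pred tab corner scene crop [241. 107.]
pred end corner scene crop [139.  74.]
pred end corner scene crop [281. 170.]
```

Block yaw is 10.4–10.6° against 10.35°, its foot is 33 mm past the edge, and the template's corners in the scene view match the seated prediction within about 1 px. Handing in.

```bash
python3 -c "
from rig import hand_in
print(hand_in())"
```

```text
the job is handed in; nothing more can be done
None
```

I handed the job in at about 26 s of the 51 s allowed. The block lies flat and square on the plate with its slot up, and the template is bottomed in the slot and released.

**What I did:**
- **Squaring:** I pushed the large off-white block upright against the plate's edge. The first push left it turned by about 4°. Correcting that over-rotated it by about 1.8°, so I squared it once more, to within about 0.1° and flush.
- **Tipping:** I tipped it over the edge with about 2.5 N. Past the balance point it fell the rest of the way freely.
- **Template:** I took the aluminium template by its tab and lowered it into the slot. It bottomed at the predicted height with about 3.5 N, and then I let go.

**Last checks:**
- **Block:** its edges are at 10.0–10.6° against the plate's 10.35°. The foot end is about 33 mm past the edge, with 55 mm allowed. The near long edge reads slightly off because its side face shows in the top view.
- **Template:** its corners in the scene view fall about 1 px from where a seated template should appear. It sits about 3 mm off centre along the slot, with 25 mm allowed. Across the slot, the top view puts it about 3 mm from where the wrist view put the slot centre. The close wrist view before insertion showed it centred, so I trusted that.
- **Forces and hardware:** the largest push I read was about 9 N. I did not measure the loose hardware again, but in the last full scene picture it looks undisturbed.

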